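# Stir the finishing media through the separator sieve

## Task

Take the square-handled stirring rod out of the tool block and stir the load in the sieve pan with it until every ceramic chip has dropped through the slots into the tub beneath, with the heat sink left in the pan. Keep your fingers out of the pan, then stand the rod back in its hole in the tool block and let go; the bottle, the jar and the box of washers must stay where they are.

Things in the scene. Friction and masses are not known exactly. Their poses are not given: they have to be found in the camera images.
- separator: media separator, fixed on the bench: round grey catch tub, 224 mm outside, 216 mm inside, floor 6 mm up, rim 64 mm up, with a round steel sieve pan nested in it (see screen). Two low wire grips stick out to 126 mm from the axis at +y and -y, 106 mm up. Origin: on the axis at bench level, z up
- screen (a point): centre of the top face of the sieve pan's flat slotted floor, 62 mm above the bench; axes as separator. Pan: 200 mm inside, wall 4 mm, open top, rim 52 mm above this point. Three slots, each 30 mm wide, run right across the pan along y, centred at x = 0, +52 and -52 mm; the rest of the floor is solid, 5 mm thick
- rod_grip (a point): stirring rod, 160 mm long, 80 g, upright in the tool block's middle hole: a round 14 mm flat-ended wooden shaft for the lowest 80 mm, then a 22 mm square black rubber handle 80 mm long. This point is the centre of the handle, 120 mm above the rod's lower end; z along the rod to the handle's top, x and y square to the handle's flats
- rod_tip (a point): centre of the rod's lower end (the stirring end); same axes as rod_grip
- rod: the same stirring rod; origin at the centre of its lower end, z up along the rod
- rack_hole (a point): centre of the mouth of the middle hole (25 mm diameter, 58 mm deep, blind, vertical; the rod's place) of a wooden tool block fixed on the bench, 164 (along x) x 56 x 70 mm high. Two screwdrivers stand fixed in the block 52 mm either side along x, handles 27 mm thick, tops 142 and 150 mm above the bench
- bottle: white bottle, 54 mm diameter, 200 mm tall, a bystander; origin at the centre of its underside
- jar: yellow jar with black cap, 86 mm diameter, 95 mm tall, a bystander; origin at the centre of its underside
- washers: clear box of washers, 100 x 60 x 40 mm high, a bystander; origin at the centre of its underside
- chip1_center (a point): one of the nine loose white ceramic media chips, a cylinder 17 mm in diameter and 13 mm high, 12 g, at first standing on the screen; the point is its centre, z its own axis
- chip2_center (a point): another chip like chip1_center; its centre
- chip3_center (a point): another chip like chip1_center; its centre
- chip4_center (a point): another chip like chip1_center; its centre
- chip5_center (a point): another chip like chip1_center; its centre
- chip6_center (a point): another chip like chip1_center; its centre
- chip7_center (a point): another chip like chip1_center; its centre
- chip8_center (a point): another chip like chip1_center; its centre
- chip9_center (a point): another chip like chip1_center; its centre
- sink_center (a point): loose round finned aluminium heat sink in the pan, 76 mm diameter, 40 mm high, 200 g, too big for the slots; the point is its centre, half-way up
Not all that is in view belongs to the job. What is shaped like the rod but blue or yellow is not meant.

How it is judged:
On the way, in this order (a step that is already met when the one before it is completed fails the run):
1. the held rod's lower end is down in the load in the sieve pan (contact force between the fingers and rod above 1 N and horizontal distance between rod_tip and separator below 0.1 m and z of rod_tip in the frame of separator below 0.078 m), for 0.1 s.
2. with the rod still held over or in the pan, all nine chips have dropped below the screen into the tub (contact force between the fingers and rod above 1 N and horizontal distance between each of rod_tip, chip1_center, chip2_center, chip3_center, chip4_center, chip5_center, chip6_center, chip7_center, chip8_center, chip9_center and separator below 0.11 m and height (world z) of each of chip1_center, chip2_center, chip3_center, chip4_center, chip5_center, chip6_center, chip7_center, chip8_center, chip9_center below 0.052 m), for 0.1 s.
At the end, for the whole second after the job is handed in: chip centres under 52 mm up and within 110 mm of the tub axis; heat sink centre over 72 mm up, within 110 mm of the axis; rod at rest in the block hole (lower end under 30 mm up, within 13 mm of the hole axis, leaning under 0.30 rad); bottle, jar, washer box within 25 mm of their start (height (world z) of each of chip1_center, chip2_center, chip3_center, chip4_center, chip5_center, chip6_center, chip7_center, chip8_center, chip9_center below 0.052 m and horizontal distance between each of chip1_center, chip2_center, chip3_center, chip4_center, chip5_center, chip6_center, chip7_center, chip8_center, chip9_center, sink_center and separator below 0.11 m and z of sink_center in the frame of separator above 0.072 m and linear speed of rod below 0.02 m/s and distance of each of bottle, jar, washers from where it was at the start of the episode below 0.025 m and horizontal distance between rod_tip and rack_hole below 0.013 m and height (world z) of rod_tip below 0.03 m and angle between rod's own z axis and vertical below 0.3 rad); the robot touches nothing.
It fails at once if fingers reaching down into the pan below its rim (horizontal distance between the grasp point and separator below 0.1 m and z of the grasp point in the frame of separator below 0.114 m).
It fails at once if bottle, jar or washer box tipped (over 0.5 rad) or shifted by more than 40 mm (angle between any of bottle, jar, washers's own z axis and vertical above 0.5 rad or distance of any of bottle, jar, washers from where it was at the start of the episode above 0.04 m).
It fails at once if the heat sink taken or knocked out of the pan (horizontal distance between sink_center and separator above 0.115 m).
It also fails if it takes over 67 s, if anything falls off the work surface, if the arm or the gripper's body presses on something with over 40 N, if the wrist force passes 120 N, or if a joint passes its speed limit or range.

## Robot

A 7-joint arm with a two-finger parallel gripper is mounted at the origin on the work surface. World frame = base frame: x ahead of the robot, y to its left, z up, the work surface at z = 0. Lengths are in m, angles in rad, forces in N, time in s.
With the tool pointing down it reaches from about 0.35 to 0.9 m from the base axis. Payload 8.1 kg.
Tool frame: the origin (TCP) lies midway between the tips of the shut fingers; the grasp point (between the pads) lies 19 mm behind it; z points along the fingers, y is the direction in which the jaws open and shut (so a half turn about z gives the same grasp; the last joint's range is limited). The gripper opens to 92 mm and grips with 3 to 60 N. Pads are 19 mm wide; open, the fingers measure 130 mm over their backs; the gripper's body (75 mm by 190 mm) begins 47 mm behind the grasp point.
Start: joints at [-1.274, 0.434, 0.025, 1.573, -0.012, 1.134, -0.075], TCP at [0.243, 0.576, 0.227] pointing down, gripper open.
Joint ranges: [-2.62, 2.62], [-0.44, 2.09], [-1.27, 1.32], [0.08, 2.57], [-1.32, 4.46], [0.12, 2], [-2.74, 2.74]. Speed limits (rad/s): [2.22, 2.22, 3.01, 3.01, 3.14, 3.14, 3.14].

## Interface

Orientations are given as a rotation vector (axis times angle).
In Python, from cell import monitor, get_image, get_calibration, workorder, look_for, masks_of gives the robot as it stands.
- The arm moves only by the shell command python3 -m crank 'ROWS' [FORCE]. ROWS is JSON, a list of rows, each a list of 3 entries, a list of its own where there are three numbers: the shift along the tool's x, y, z in cm, then the turn about the tool's z in degrees, then the closure in counts, from 0 (fully open) to 255 (shut). A call has 1 to 5 rows; each row shifts and turns the commanded pose from where the row before left it, along the tool's axes as they then stand; what a row does not reach is not made up. A row lasts 1/10 s, in which the tool goes at most 50 mm and 8.59 degrees, less where a joint would pass 70% of its speed; a pose out of reach is approached as far as the arm can. A call with a gripper value outside its range is refused whole. The fingers move at their own pace and stop on an object; FORCE is the grip in N (left out, the last holds). Time passes only in rows, so rows that do not move let the fingers close. It gives the time, the measured TCP pose, the force and the opening at its end, in the units of the state.
- monitor.observe(): the state, without advancing time (a new reading comes with each control period).
- get_image(name): name is "side" or "top"; returns (picture, depth): 480x640x3 uint8, red, green, blue; 480x640 float32, m along the optical axis (not along the pixel's ray), 0 where there is no reading.
- get_calibration(name): a dict with "fx", "fy", "cx", "cy" (pixels), "R" (3x3) and "t" (3): a world point X has camera coordinates R X + t. Camera axes: x right, y down, z forward; pixel columns grow to the right and rows downward; lengths in m; the calibration is good to about 2 mm. A picture is of the moment at which its call begins. get_calibration takes no time and is no camera call.
- workorder.sign_off(): hands the job in, once; it reports no verdict.
Trained networks look in the newest picture that a camera, given by its name, has taken for a name from the list of things; names that differ only in an ending like _2 or _b are one class to them, and where a whole thing is asked for, a point or a joint stands for the part that bears it (a point fixed in the world has none). Each returns a list of dicts, best first, with "score" (0 to 1); they miss things now and then, are a little off and sometimes report something else, mostly with a low value. They report only what shows in the picture. A call takes as long as a camera call. They do not tell look-alikes from the thing itself.
- look_for(label, camera): "location" ([x, y, z] in m, in world coordinates, good to about 4 mm: the middle of the surface that is visible of it).
- masks_of(label, camera): "region" (480x640 bool, what is visible of it).
The state is a dict: "clock": time; "joints": joint angles; "dq": joint speeds; "joint_efforts": joint torques, N m; "position": TCP position; "ee_rot": TCP orientation; "force": force on the tool from outside, world axes, zero at the start; "ft_torque": the same for the moment, N m; "width": opening from 0.0 (shut) to 1.0 (fully open).
Only numpy, scipy, OpenCV 4.12 (cv2) and the standard library are available. Lean on these libraries where they do the work, as an engineer would, in place of code of your own. Each camera call takes 0.05 s, during which the arm holds its last target.

## Working session

There is one attempt and no reset: what is moved stays moved. The work goes in short steps, Python scripts to look and compute and a shell command to move; the robot and the scene stay as the last step left them, time stands still between calls to the robot, and variables do not carry over. Pictures are saved under pics/ and viewed, and the job is handed in when it is done.

```bash
ls; mkdir -p pics; python3 - <<'E'
from cell import monitor,get_image,get_calibration
import cv2
print(monitor.observe())
for n in("side","top"):
    im,d=get_image(n); cv2.imwrite(f"pics/{n}0.png",im[...,::-1]); c=get_calibration(n); print(n,c)
E
```

```text
pics
{'clock': 0.0, 'joints': array([-1.27361614,  0.43524889,  0.02496615,  1.57408614, -0.01155803,
        1.13403335, -0.07513618]), 'dq': array([ 5.82197605e-04, -4.77316705e-04, -8.49070532e-04, -8.53564633e-05,
       -4.99798212e-04,  7.07453384e-04,  1.53907265e-03]), 'joint_efforts': array([-3.47540145e-04, -6.67849374e+01,  9.84478109e-01, -3.14449847e+01,
       -6.06440473e-02,  4.32820350e-02,  1.65571946e-04]), 'position': array([0.24312022, 0.57521085, 0.22593308]), 'ee_rot': array([-6.23897250e-01, -3.07887211e+00,  2.55317914e-03]), 'force': array([-0.1445029 ,  0.22582295,  0.08530078]), 'ft_torque': array([-0.00286278, -0.03269641,  0.03363238]), 'width': 0.9989597030324485}
side {'fx': 540.7757008004866, 'fy': 540.7757008004866, 'cx': 320.39623406404684, 'cy': 225.09051732583657, 'R': array([[-9.81006392e-01, -1.93975113e-01,  3.38839732e-04],
       [-1.21940452e-01,  6.15339159e-01, -7.78773552e-01],
       [ 1.50854187e-01, -7.64023151e-01, -6.27305061e-01]]), 't': array([0.50828397, 0.13489811, 1.30187547])}
top {'fx': 462.48983036233244, 'fy': 462.48983036233244, 'cx': 326.463184196155, 'cy': 234.94622534188815, 'R': array([[ 0.00997906, -0.99970436, -0.02217221],
       [-0.99277084, -0.0072527 , -0.1198059 ],
       [ 0.11960967,  0.02320747, -0.99254972]]), 't': array([0.00866489, 0.53629377, 1.08296731])}
```

View pics/side0.png

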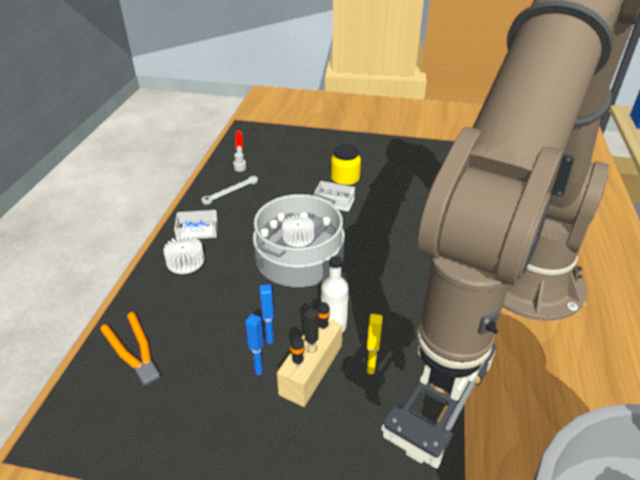

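View pics/top0.png

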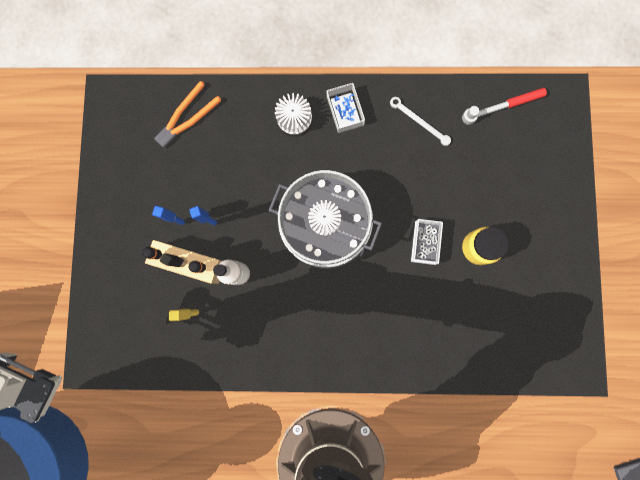

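```bash
cat > h.py <<'E'
import numpy as np,cv2
from scipy.spatial.transform import Rotation as Ro
from cell import monitor,get_image,get_calibration,look_for,masks_of
def cloud(n,d):
    c=get_calibration(n); v,u=np.mgrid[0:480,0:640]
    P=np.stack([(u-c['cx'])/c['fx']*d,(v-c['cy'])/c['fy']*d,d],-1)
    return (P-c['t'])@c['R']
def proj(n,X):
    c=get_calibration(n); p=np.asarray(X)@c['R'].T+c['t']
    return np.stack([c['fx']*p[...,0]/p[...,2]+c['cx'],c['fy']*p[...,1]/p[...,2]+c['cy']],-1)
E
python3 - <<'E'
from h import *
for n in("top","side"):
    im,d=get_image(n)
    for l in("separator","rod","rod_grip","rack_hole","sink_center","chip1_center"):
        try:
            for r in look_for(l,n)[:10]: print(n,l,np.round(r['location'],4),round(r['score'],2))
        except Exception as e: print(n,l,e)
print(monitor.observe()['clock'])
E
```

```text
top separator [0.5649 0.0145 0.0636] 0.61
top rod [0.5678 0.3686 0.1328] 0.83
top rod [0.3487 0.3262 0.1374] 0.81
top rod [0.5641 0.2924 0.1372] 0.57
top rod_grip [0.4628 0.3431 0.1594] 0.72
top rod_grip [0.5652 0.3683 0.1385] 0.69
top rod_grip [0.5631 0.2935 0.1403] 0.63
top rod_grip [ 0.6459 -0.0093  0.0745] 0.59
top rod_grip [0.3476 0.3253 0.1362] 0.52
top rack_hole [0.469  0.3345 0.0742] 0.86
top rack_hole [ 0.6436 -0.0092  0.0727] 0.57
top rack_hole [0.6216 0.0789 0.0751] 0.28
top sink_center [0.5661 0.0183 0.1044] 0.57
top chip1_center [0.6203 0.0783 0.0758] 0.5
top chip1_center [0.5668 0.0121 0.0593] 0.16
side separator [0.5572 0.0594 0.064 ] 0.95
side rod [0.5618 0.3059 0.1112] 0.93
side rod [0.562  0.3834 0.1132] 0.9
side rod [0.343  0.3429 0.113 ] 0.85
side rod [0.4593 0.3577 0.1347] 0.76
side rod_grip [0.3475 0.3408 0.1118] 0.7
side rod_grip [0.5653 0.3068 0.1108] 0.65
side rod_grip [0.4603 0.3604 0.1363] 0.58
side rack_hole [0.4621 0.4002 0.0639] 0.77
side sink_center [0.5633 0.0357 0.0928] 0.69
0.8
```

```bash
python3 - <<'E'
from h import *
im,d=get_image("top"); P=cloud("top",d); np.save("top1.npy",P)
z=P[...,2]
a=cv2.resize(im[150:290,255:400],None,fx=5,fy=5,interpolation=cv2.INTER_CUBIC)[...,::-1]; cv2.imwrite("pics/pan1.png",a[:600])
a=cv2.resize(im[190:310,130:260],None,fx=5,fy=5,interpolation=cv2.INTER_CUBIC)[...,::-1]; cv2.imwrite("pics/blk1.png",a)
# block pts
X=P.reshape(-1,3)
m=(abs(X[:,0]-.47)<.1)&(abs(X[:,1]-.34)<.12)
b=X[m&(abs(X[:,2]-.07)<.006)]; print(len(b)); print(cv2.minAreaRect(b[:,:2].astype(np.float32)*1000))
t=X[m&(X[:,2]>.125)]
import scipy.cluster.hierarchy as h
l=h.fcluster(h.linkage(t[:,:3]),.012,'distance')
for k in set(l):
    q=t[l==k]
    if len(q)>5: print(len(q),q.mean(0).round(4),q.min(0).round(4),q.max(0).round(4))
# rim
r=X[(abs(X[:,0]-.565)<.14)&(abs(X[:,1]-.015)<.15)&(abs(X[:,2]-.114)<.004)]
from scipy.optimize import least_squares
s=least_squares(lambda p:np.hypot(r[:,0]-p[0],r[:,1]-p[1])-p[2],[.565,.015,.102],loss='soft_l1',f_scale=.002);print(len(r),s.x)
h_=X[(abs(X[:,0]-.565)<.16)&(abs(X[:,1]-.015)<.16)&(abs(X[:,2]-.106)<.01)]
R=np.hypot(h_[:,0]-s.x[0],h_[:,1]-s.x[1]); q=h_[R>.112]
print(len(q)); 
for g in(q[q[:,1]>.015],q[q[:,1]<.015]): print(g.mean(0))
for l in("chip1_center",): pass
E
```

```text
1070
((500.4023132324219, 312.2760314941406), (221.92555236816406, 137.80763244628906), 73.80793762207031)
110 [0.4436 0.2295 0.1991] [0.4322 0.2202 0.1845] [0.4549 0.2404 0.2027]
84 [0.4281 0.2306 0.1385] [0.4194 0.2201 0.1255] [0.4396 0.2506 0.1716]
57 [0.461  0.2286 0.1372] [0.4506 0.22   0.1256] [0.4678 0.2469 0.1702]
152 [0.4823 0.3957 0.144 ] [0.4697 0.3858 0.1252] [0.4961 0.4124 0.1545]
191 [0.4664 0.3463 0.1602] [0.4536 0.3363 0.1251] [0.4807 0.3647 0.1749]
132 [0.4538 0.2971 0.1376] [0.4406 0.2862 0.125 ] [0.4671 0.3124 0.1449]
91 [0.5636 0.2927 0.1503] [0.5576 0.2821 0.1251] [0.57   0.3064 0.1635]
78 [0.5644 0.3736 0.1507] [0.559  0.3649 0.1273] [0.57   0.3888 0.1629]
793 [0.57043811 0.01619586 0.10306538]
239
[0.61214042 0.12842241 0.10811076]
[ 0.52816212 -0.09564746  0.10842153]
```

View pics/pan1.png

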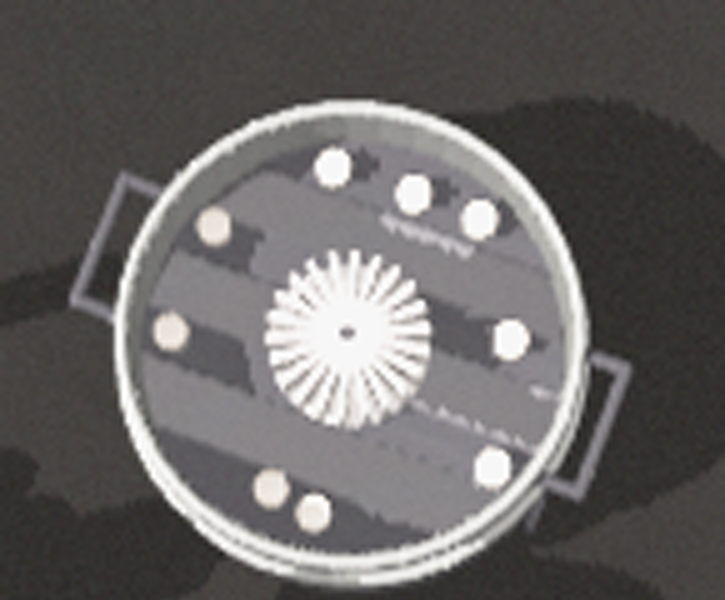

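View pics/blk1.png

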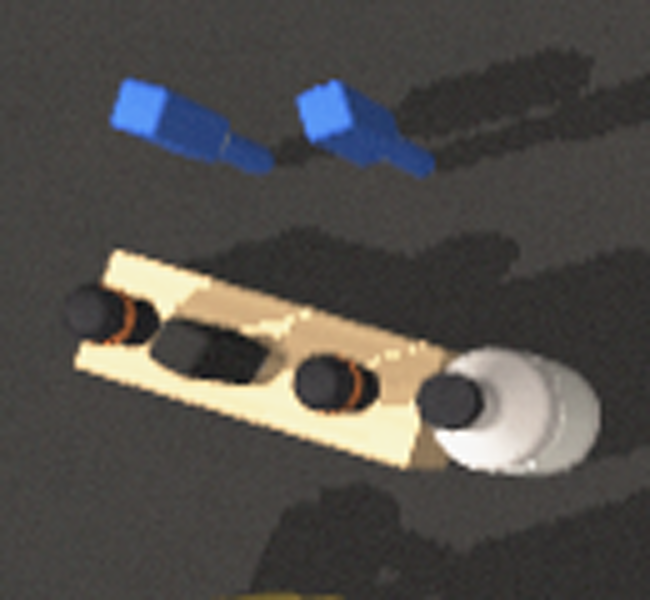

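```bash
cat >> h.py <<'E'
SEP=np.array([.5704,.0162]); YAW=np.deg2rad(-20.4)
def tosep(X): 
    c,s=np.cos(YAW),np.sin(YAW); p=np.asarray(X)[...,:2]-SEP
    return np.stack([c*p[...,0]+s*p[...,1],-s*p[...,0]+c*p[...,1]],-1)
def fromsep(p):
    c,s=np.cos(YAW),np.sin(YAW); p=np.asarray(p)
    return np.stack([c*p[...,0]-s*p[...,1],s*p[...,0]+c*p[...,1]],-1)+SEP
E
python3 - <<'E'
from h import *
P=np.load("top1.npy").reshape(-1,3)
r=np.hypot(*(P[:,:2]-SEP).T)<.125
q=P[r]; s=tosep(q)
G=np.zeros((600,600,3),np.uint8)
for (x,y),z in zip(s,q[:,2]):
    c=(int(300-y*2200),int(300-x*2200))
    v=int(np.clip(z/.12,0,1)*179*.8)
    col=cv2.cvtColor(np.uint8([[[v,255,255]]]),cv2.COLOR_HSV2BGR)[0,0].tolist()
    cv2.circle(G,c,4,col,-1)
for x0 in(-.067,-.037,-.015,.015,.037,.067): cv2.line(G,(80,int(300-x0*2200)),(520,int(300-x0*2200)),(255,255,255),1)
cv2.imwrite("pics/hm.png",G)
# hist of z by x bin, |p|<.095
i=(np.hypot(*s.T)<.09)
for x in np.arange(-.09,.09,.006):
    k=i&(abs(s[:,0]-x)<.003); print(round(x,3),(q[k,2]<.045).mean().round(2),k.sum())
E
```

```text
-0.09 0.0 17
-0.084 0.0 75
-0.078 0.0 98
-0.072 0.0 111
-0.066 0.0 51
-0.06 1.0 120
-0.054 1.0 138
-0.048 1.0 152
-0.042 1.0 152
-0.036 0.55 300
-0.03 0.18 239
-0.024 0.0 197
-0.018 0.0 194
-0.012 0.0 104
-0.006 0.47 169
0.0 0.6 166
0.006 0.5 188
0.012 0.53 175
0.018 0.34 261
0.024 0.15 222
0.03 0.0 168
0.036 0.0 119
0.042 nan 0
0.048 1.0 78
0.054 1.0 129
0.06 1.0 125
0.066 0.67 169
0.072 0.45 240
0.078 0.27 128
0.084 0.0 60<stdin>:16: RuntimeWarning: Mean of empty slice.
  ret = ret.dtype.type(ret / rcount)
```

View pics/hm.png

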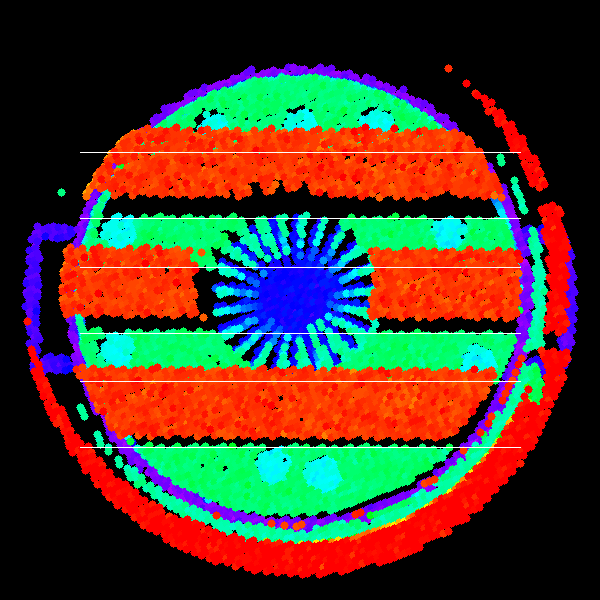

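```bash
cat >> h.py <<'E'
def tool():
    o=monitor.observe(); return o,o['position'],Ro.from_rotvec(o['ee_rot']).as_matrix()
def go(xyz,yawdir=None):
    """deltas in tool axes (cm) to reach world TCP xyz; turn deg to bring tool y along world dir angle(rad, mod pi). shift in current axes"""
    o,p,R=tool(); d=R.T@(np.array(xyz)-p)*100
    print('t',o['clock'],'pos',p.round(4),'d_tool_cm',d.round(2),'yaw_y deg',np.degrees(np.arctan2(R[1,1],R[0,1])).round(2),'w',round(o['width'],3),'F',o['force'].round(1))
    if yawdir is not None:
        y=R.T@np.array([np.cos(yawdir),np.sin(yawdir),0]); a=np.degrees(np.arctan2(-y[0],y[1])); a=(a+90)%180-90; print('turn',a.round(2))
E
python3 - <<'E'
from h import *
P=np.load("top1.npy").reshape(-1,3)
for lo in(.160,.165,.168):
    q=P[(abs(P[:,0]-.467)<.025)&(abs(P[:,1]-.346)<.03)&(P[:,2]>lo)]
    print(len(q),q.mean(0).round(4),cv2.minAreaRect(q[:,:2].astype(np.float32)*1000))
im,d=get_image("side");Q=cloud("side",d).reshape(-1,3)
q=Q[(abs(Q[:,0]-.467)<.03)&(abs(Q[:,1]-.346)<.03)&(Q[:,2]>.09)]
print(len(q),q.min(0),q.max(0)); t=q[q[:,2]>.168]; print(len(t),t.mean(0),cv2.minAreaRect(t[:,:2].astype(np.float32)*1000) if len(t) else 0)
b=P[(abs(P[:,0]-.467)<.07)&(abs(P[:,1]-.346)<.1)&(abs(P[:,2]-.07)<.004)]
c=Q[(abs(Q[:,0]-.467)<.07)&(abs(Q[:,1]-.346)<.1)&(abs(Q[:,2]-.07)<.004)]
np.save("b.npy",b)
u=np.array([.0285,.0986]);u/=np.hypot(*u);v=np.array([-u[1],u[0]])
for s in(b,c):
  k=s[:,:2]-[.467,.346]; print(np.percentile(k@u,[1,5,50,95,99]).round(4),np.percentile(k@v,[1,5,50,95,99]).round(4))
a=cv2.resize(im[270:410,240:400],None,fx=5,fy=5,interpolation=cv2.INTER_CUBIC)[:600,...,::-1]; cv2.imwrite("pics/sblk.png",a)
go([.467,.346,.227],np.arctan2(v[1],v[0]))
E
```

```text
121 [0.4667 0.349  0.1702] ((467.0500793457031, 349.8841857910156), (21.983261108398438, 21.85681915283203), 58.78922653198242)
111 [0.4669 0.3494 0.1709] ((467.0293273925781, 349.8551025390625), (21.764060974121094, 21.961685180664062), 57.99943923950195)
100 [0.467  0.3497 0.1714] ((466.7928466796875, 349.6752014160156), (21.97412872314453, 21.626564025878906), 62.2607536315918)
501 [0.45242478 0.31638009 0.09008937] [0.48021248 0.36770686 0.17320282]
103 [0.46548999 0.35348673 0.17074698] ((466.1947021484375, 353.0266418457031), (23.69856071472168, 21.2685546875), 58.304752349853516)
[-0.077  -0.0714 -0.0072  0.0756  0.0841] [-0.0282 -0.0268 -0.0087  0.0258  0.0271]
[-0.0986 -0.0714  0.0312  0.0844  0.0874] [-0.0265 -0.0221  0.0116  0.0277  0.0292]
t 0.9 pos [0.2433 0.5757 0.2268] d_tool_cm [-29.55 -12.45  -0.03] yaw_y deg 67.09 w 1.0 F [ 0.2 -0.1  0.2]
turn 83.21
```

View pics/sblk.png

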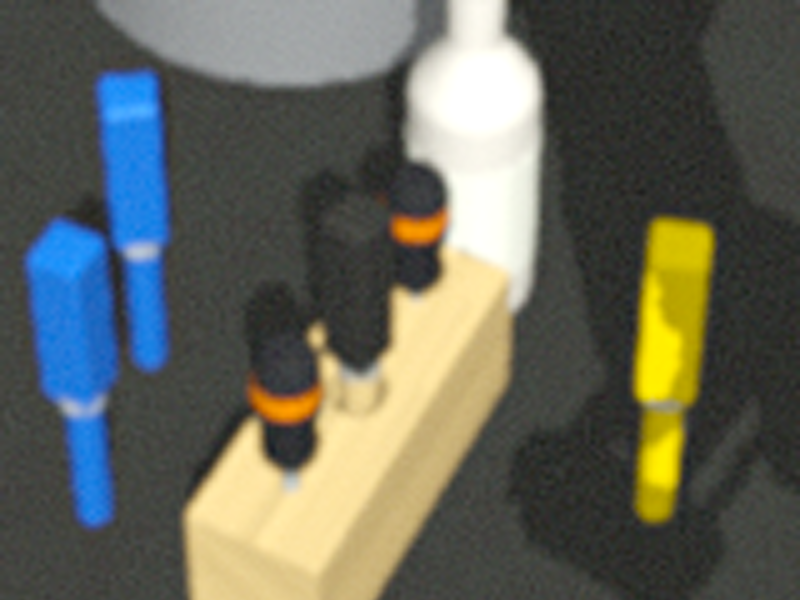

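```bash
python3 -c "
from h import *
go([.4665,.351,.227],np.deg2rad(149))"; python3 -m crank '[[[-4.2,-1.8,0],0,0],[[-4.2,-1.8,0],0,0],[[-4.2,-1.8,0],0,0],[[-4.2,-1.8,0],0,0],[[-4.2,-1.8,0],0,0]]' 40; python3 -m crank '[[[-4.2,-1.7,0],0,0],[[-4.1,-1.7,0],0,0],[[0,0,0],8.5,0],[[0,0,0],8.5,0],[[0,0,0],8.5,0]]'; python3 -m crank '[[[0,0,0],8.5,0],[[0,0,0],8.5,0],[[0,0,0],8.5,0],[[0,0,0],8.5,0],[[0,0,0],8.5,0]]';python3 -m crank '[[[0,0,0],8.5,0],[[0,0,0],8.5,0],[[0,0,0],8.5,0],[[0,0,0],4.6,0],[[0,0,0],0,0]]'; python3 -c "
from h import *
go([.4665,.351,.117],np.deg2rad(149));print(monitor.observe()['joints'])"
```

```text
t 0.9 pos [0.2433 0.5757 0.2268] d_tool_cm [-29.31 -12.01  -0.03] yaw_y deg 67.09 w 1.0 F [ 0.2 -0.1  0.2]
turn -81.91
clock: 1.4
position: [0.4028, 0.4097, 0.227]
ee_rot: [0.624, 3.079, 0.001]
force: [0.1, 0.9, -0.4]
width: 1.0
clock: 1.9
position: [0.4653, 0.347, 0.2268]
ee_rot: [-1.299, -2.861, -0.0]
force: [-0.9, 0.6, 0.2]
width: 1.004
clock: 2.4
position: [0.4649, 0.3475, 0.2268]
ee_rot: [-2.246, -2.197, -0.0]
force: [-1.1, -0.2, -0.8]
width: 0.997
clock: 2.9
position: [0.4648, 0.3476, 0.2268]
ee_rot: [2.735, 1.545, 0.0]
force: [-1.0, 0.6, 0.8]
width: 1.001
t 2.9 pos [0.4648 0.3476 0.2268] d_tool_cm [ 0.38 -0.03 10.98] yaw_y deg -31.06 w 1.001 F [-1.   0.6  0.8]
turn -0.06
[-1.08647249  0.37993989  0.48703891  1.71459338 -0.19635291  1.09557088
 -1.08081964]
```

```bash
python3 -m crank '[[[0.38,0,2.5],0,0],[[0,0,3],0,0],[[0,0,3],0,0],[[0,0,2.5],0,0],[[0,0,0],0,0]]' 40;  python3 -m crank '[[[0,0,0],0,255],[[0,0,0],0,255],[[0,0,0],0,255],[[0,0,0],0,255],[[0,0,0],0,255]]';  python3 -m crank '[[[0,0,0],0,255],[[0,0,0],0,255],[[0,0,0],0,255]]'; python3 - <<'E'
from h import *
go([.4665,.351,.117],np.deg2rad(149))
im,d=get_image("side");a=cv2.resize(im[250:410,220:420],None,fx=4,fy=4)[...,::-1]; cv2.imwrite("pics/g1.png",a)
E
```

```text
clock: 3.4
position: [0.4649, 0.3494, 0.1138]
ee_rot: [2.731, 1.55, -0.009]
force: [-0.9, 0.2, 0.6]
width: 1.002
clock: 3.9
position: [0.4671, 0.351, 0.1174]
ee_rot: [-2.734, -1.547, -0.002]
force: [-0.1, -0.3, -0.7]
width: 0.614
clock: 4.2
position: [0.4668, 0.3507, 0.1167]
ee_rot: [-2.734, -1.547, 0.0]
force: [0.0, 0.3, 0.4]
width: 0.352
t 4.2 pos [0.4668 0.3507 0.1167] d_tool_cm [ 0.01 -0.05 -0.03] yaw_y deg -31.01 w 0.352 F [0.  0.3 0.4]
turn -0.01
```

View pics/g1.png

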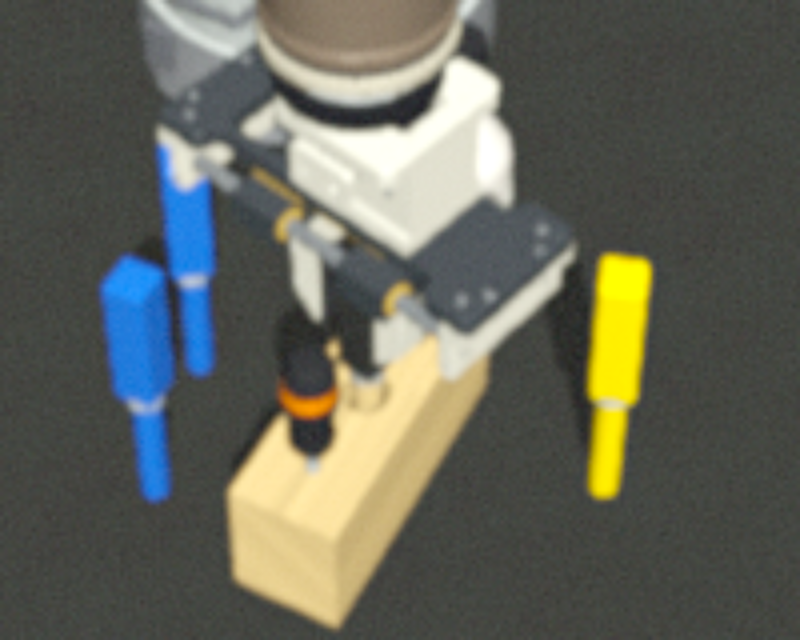

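```bash
python3 -m crank '[[[0,0,0],0,255],[[0,0,0],0,255],[[0,0,0],0,255],[[0,0,0],0,255]]' 40; python3 -m crank '[[[0,0,0],0,255],[[0,0,0],0,255],[[0,0,-2],0,255],[[0,0,-2.5],0,255],[[0,0,-2.5],0,255]]';python3 -c "
from h import *
go([.4665,.351,.117])"
```

```text
clock: 4.65
position: [0.4669, 0.3507, 0.1167]
ee_rot: [-2.734, -1.547, 0.0]
force: [0.3, 0.0, 0.6]
width: 0.234
clock: 5.15
position: [0.4666, 0.3504, 0.1873]
ee_rot: [2.734, 1.546, -0.001]
force: [0.0, 0.4, -0.8]
width: 0.241
t 5.15 pos [0.4666 0.3504 0.1873] d_tool_cm [ 0.05 -0.04  7.03] yaw_y deg -31.02 w 0.241 F [ 0.   0.4 -0.8]
```

```bash
python3 -m crank '[[[0,0,-4.2],0,255],[[0,0,-4.2],0,255],[[0,0,-4.1],-5.3,255],[[0,0,0],-5.3,255],[[0,0,0],0,255]]' 40; python3 - <<'E'
from h import *
print(fromsep([0,.075]))
go([*fromsep([0,.075]),.3])
im,d=get_image("side");a=cv2.resize(im[130:410,200:480],None,fx=2.1,fy=2.1,interpolation=cv2.INTER_CUBIC)[...,::-1]; cv2.imwrite("pics/g2.png",a)
o,p,R=tool(); print(p, (proj("side",p+R[:,2]*np.array([[0],[.1047]]))-[200,130])*2.1)
E
```

```text
clock: 5.65
position: [0.4672, 0.3508, 0.3128]
ee_rot: [-2.578, -1.794, -0.003]
force: [-0.6, -0.5, -1.6]
width: 0.238
[0.5965429  0.08649615]
t 5.65 pos [0.4672 0.3508 0.3128] d_tool_cm [-20.3   21.31   1.26] yaw_y deg -20.32 w 0.238 F [-0.6 -0.5 -1.6]
[0.46665958 0.35051772 0.31158528] [[231.09648284 263.43741355]
 [232.55246088 354.1624799 ]]
```

View pics/g2.png

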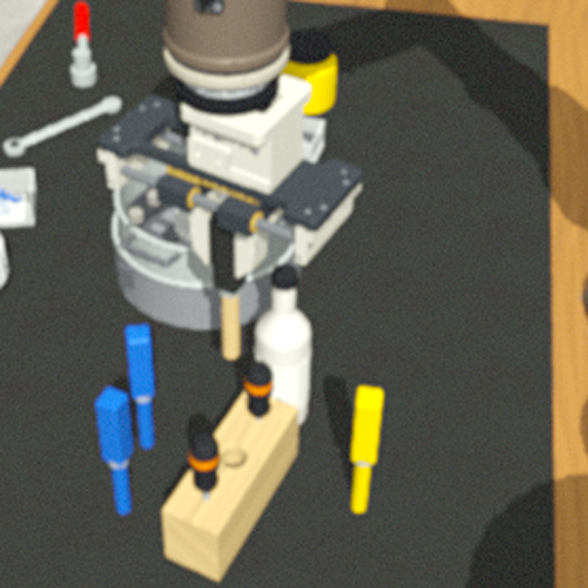

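```bash
python3 -m crank '[[[-2.9,3.05,0],0,255],[[-2.9,3.05,0],0,255],[[-2.9,3.05,0],0,255],[[-2.9,3.05,0],0,255],[[-2.9,3.05,0],0,255]]'; python3 -m crank '[[[-2.9,3.05,0],0,255],[[-2.9,3.05,0],0,255],[[0,0,0],0,255],[[0,0,0],0,255]]'; python3 - <<'E'
from h import *
c=get_calibration("side");ray=c['R'].T@np.array([(311.4-c['cx'])/c['fx'],(347.6-c['cy'])/c['fy'],1]);C=-c['R'].T@c['t'];print('hole',C+ray*(.07-C[2])/ray[2])
go([*fromsep([0,.075]),.1715])
im,d=get_image("top");a=cv2.resize(im[150:290,255:400],None,fx=4,fy=4,interpolation=cv2.INTER_CUBIC)[...,::-1]; cv2.imwrite("pics/p2.png",a)
im,d=get_image("side");a=cv2.resize(im[130:310,200:400],None,fx=3.3,fy=3.3,interpolation=cv2.INTER_CUBIC)[...,::-1]; cv2.imwrite("pics/p2s.png",a)
o,p,R=tool(); print(tosep(p),o['joints'].round(2),(proj("side",p+R[:,2]*np.array([[0],[.1047]]))-[200,130])*3.3)
E
```

```text
clock: 6.2
position: [0.559, 0.1599, 0.3103]
ee_rot: [-2.582, -1.789, 0.004]
force: [-0.3, 0.1, -0.4]
width: 0.24
clock: 6.6
position: [0.5958, 0.0847, 0.3103]
ee_rot: [-2.584, -1.786, 0.004]
force: [-0.7, -0.1, -1.1]
width: 0.238
hole [0.46653767 0.35188431 0.07      ]
t 6.6 pos [0.5958 0.0847 0.3103] d_tool_cm [ 0.22  0.04 13.88] yaw_y deg -20.7 w 0.238 F [-0.7 -0.1 -1.1]
[-0.00135852  0.07540629] [-0.63  0.37  0.57  1.53 -0.2   1.3  -0.39] [[250.98896154 114.99893717]
 [259.26666912 247.66805441]]
```

View pics/p2.png

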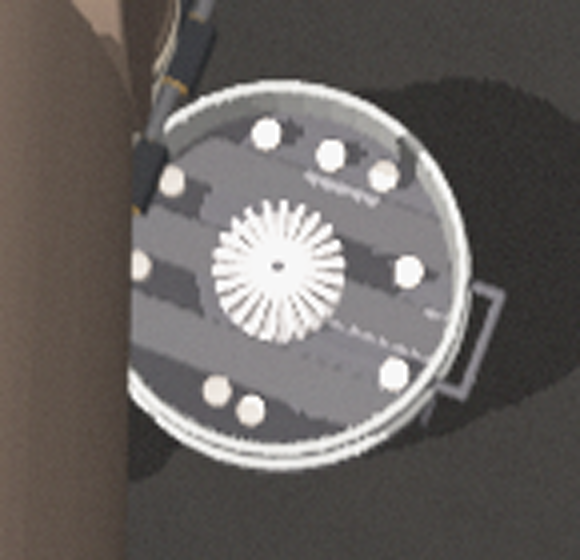

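View pics/p2s.png

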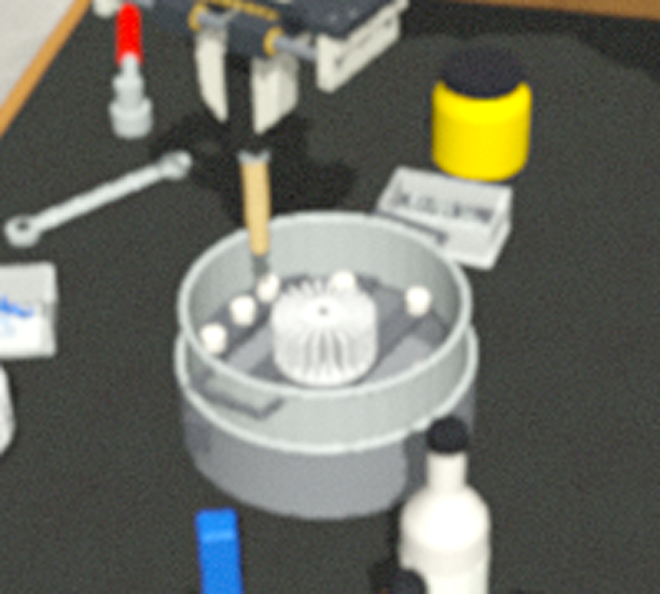

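```bash
cat >> h.py <<'E'
from scipy.optimize import least_squares
def rim(n):
    im,d=get_image(n); X=cloud(n,d).reshape(-1,3)
    R=np.hypot(*(X[:,:2]-SEP).T)
    r=X[(abs(X[:,2]-.114)<.0025)&(R>.09)&(R<.115)]
    s=least_squares(lambda p:np.hypot(r[:,0]-p[0],r[:,1]-p[1])-.102,[*SEP],loss='soft_l1',f_scale=.002);return len(r),s.x,np.median(r[:,2])
E
python3 -c "
from h import *
print(rim('side'),rim('top'))
go([*fromsep([0,.075]),.1715])"
```

```text
(311, array([0.56910324, 0.01981711]), np.float64(0.11294811862981922)) (475, array([0.57035952, 0.01579103]), np.float64(0.11373629281561731))
t 6.8 pos [0.5955 0.0877 0.3111] d_tool_cm [-0.08  0.16 13.96] yaw_y deg -20.31 w 0.237 F [ 0.   0.5 -0.5]
```

```bash
sed -i 's/^SEP=.*; YAW/SEP=np.array([.5698,.0178]); YAW/' h.py; cat >> h.py <<'E'
def here(xy=None,z=.1715):
    ps=[];
    o,p,R=tool(); s=tosep(p)*100; tip=tosep(p+R[:,2]*.1047)*100
    print('t',round(o['clock'],2),'TCP sep x,y cm',s.round(2),'tip',tip.round(2),'tipz',(p+R[:,2]*.1047)[2].round(4),'F',o['force'].round(1),'w',round(o['width'],3))
    if xy is not None:
        print('need [dy,dx,dz]',(xy[1]-s[1]).round(2),(xy[0]-s[0]).round(2),((p[2]-z)*100).round(2))
E
python3 -m crank '[[[-0.1,0.1,4],0,255],[[0,0,4],0,255],[[0,0,3.5],0,255],[[0,0,0],0,255],[[0,0,0],0,255]]'; python3 -c "
from h import *
here([0,7.3])"
```

```text
clock: 7.3
position: [0.5967, 0.0855, 0.1973]
ee_rot: [-2.579, -1.794, 0.001]
force: [0.3, -0.0, -0.8]
width: 0.237
t 7.3 TCP sep x,y cm [0.16 7.28] tip [0.15 7.28] tipz 0.0926 F [ 0.3 -0.  -0.8] w 0.237
need [dy,dx,dz] 0.02 -0.16 2.58
```

```bash
python3 -m crank '[[[0,-0.1,1.3],0,255],[[0,0,1.3],0,255],[[0,0,0],0,255],[[0,0,0],0,255]]'; python3 -c "
from h import *
here([3.6,7.2])"
```

```text
clock: 7.7
position: [0.5958, 0.085, 0.1707]
ee_rot: [-2.58, -1.792, 0.0]
force: [0.4, -0.1, -1.3]
width: 0.24
t 7.7 TCP sep x,y cm [0.09 7.2 ] tip [0.09 7.2 ] tipz 0.066 F [ 0.4 -0.1 -1.3] w 0.24
need [dy,dx,dz] -0.0 3.51 -0.08
```

```bash
python3 -m crank '[[[0.7,0.2,0],0,255],[[0,0.9,0],0,255],[[0,0.9,0],0,255],[[-0.2,0.8,0],0,255],[[-0.3,0.7,0],0,255]]';python3 -m crank '[[[0,0,0],0,255],[[0,0,0],0,255]]'; python3 - <<'E'
from h import *
here()
im,d=get_image("top");a=cv2.resize(im[150:290,255:400],None,fx=4,fy=4,interpolation=cv2.INTER_CUBIC)[...,::-1]; cv2.imwrite("pics/p3.png",a)
im,d=get_image("side");a=cv2.resize(im[170:300,230:370],None,fx=4.2,fy=4.2,interpolation=cv2.INTER_CUBIC)[...,::-1]; cv2.imwrite("pics/p3s.png",a)
E
```

```text
clock: 8.2
position: [0.6303, 0.0739, 0.1707]
ee_rot: [2.58, 1.792, 0.0]
force: [0.3, -0.2, -1.0]
width: 0.236
clock: 8.4
position: [0.6293, 0.0742, 0.1706]
ee_rot: [-2.581, -1.791, 0.001]
force: [-0.5, 0.1, -1.2]
width: 0.238
t 8.4 TCP sep x,y cm [3.61 7.36] tip [3.61 7.35] tipz 0.0659 F [-0.5  0.1 -1.2] w 0.238
```

View pics/p3.png

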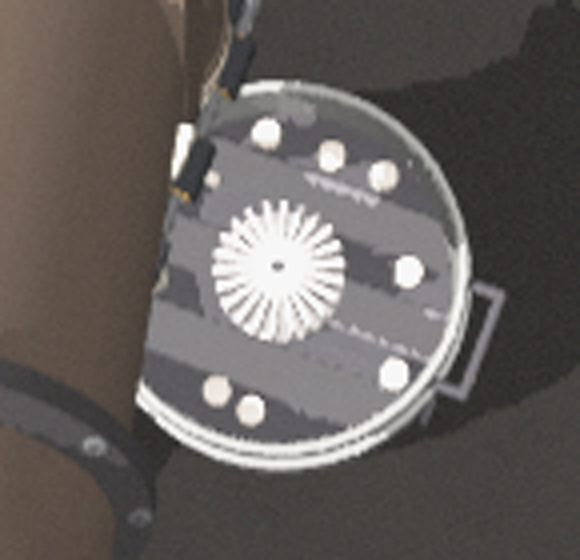

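View pics/p3s.png

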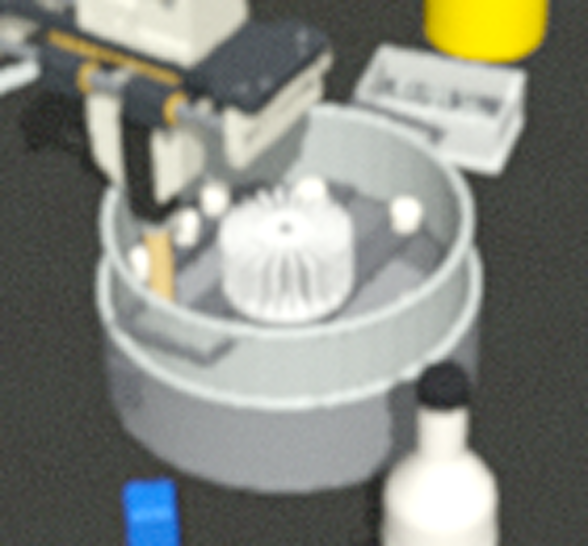

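```bash
cat >> h.py <<'E'
STOP=np.array([.5704,.0160]) # pan centre as the top camera sees it
def px(n,u,v,z):
    c=get_calibration(n);ray=c['R'].T@np.array([(u-c['cx'])/c['fx'],(v-c['cy'])/c['fy'],1]);C=-c['R'].T@c['t'];X=C+ray*(z-C[2])/ray[2]
    return tosep(X+np.r_[SEP-(STOP if n=='top' else np.array([.5691,.0198])),0]).round(4)
E
python3 - <<'E'
from h import *
for z in(.02,.045,.075,.15): print(z,px('top',308,194.5,z))
im,d=get_image("top");a=cv2.resize(im[155:225,280:350],None,fx=8,fy=8,interpolation=cv2.INTER_CUBIC)[...,::-1]; cv2.imwrite("pics/p4.png",a)
P=cloud("top",d); print(P[190:200,304:313,2].round(3))
E
```

```text
0.02 [0.0478 0.0649]
0.045 [0.0435 0.0615]
0.075 [0.0382 0.0575]
0.15 [0.0252 0.0475]
[[ 2.600e-01  2.560e-01  2.590e-01  2.470e-01  7.000e-03  8.000e-03
   8.000e-03  9.000e-03  9.000e-03]
 [ 2.620e-01  2.600e-01  2.540e-01  5.000e-03  7.000e-03  6.000e-03
   6.000e-03  5.000e-03  3.000e-03]
 [ 2.620e-01  2.610e-01  2.480e-01  1.800e-02  9.000e-03  5.000e-03
   6.000e-03  7.000e-03  7.000e-03]
 [ 2.590e-01  2.540e-01  2.410e-01  2.400e-02  1.900e-02  2.300e-02
   7.000e-03  6.000e-03 -1.000e-03]
 [ 2.620e-01  2.500e-01  2.600e-02  2.500e-02  1.900e-02  1.600e-02
   1.200e-02  8.000e-03  4.000e-03]
 [ 2.560e-01  2.460e-01  6.600e-02  2.500e-02  2.000e-02  1.200e-02
   5.000e-03  9.000e-03  6.000e-03]
 [ 2.520e-01  6.400e-02  6.300e-02  6.100e-02  5.900e-02  1.139e+00
   5.000e-03  3.000e-03  4.000e-03]
 [ 2.470e-01  6.500e-02  6.300e-02  6.100e-02  6.000e-02  6.000e-02
   5.800e-02  6.100e-02  5.000e-03]
 [ 2.430e-01  6.000e-02  6.200e-02  6.000e-02  6.200e-02  5.900e-02
   6.200e-02  6.500e-02  6.200e-02]
 [ 6.300e-02  6.400e-02  6.100e-02  6.100e-02  6.400e-02  6.200e-02
   6.200e-02  6.300e-02  5.900e-02]]
```

View pics/p4.png

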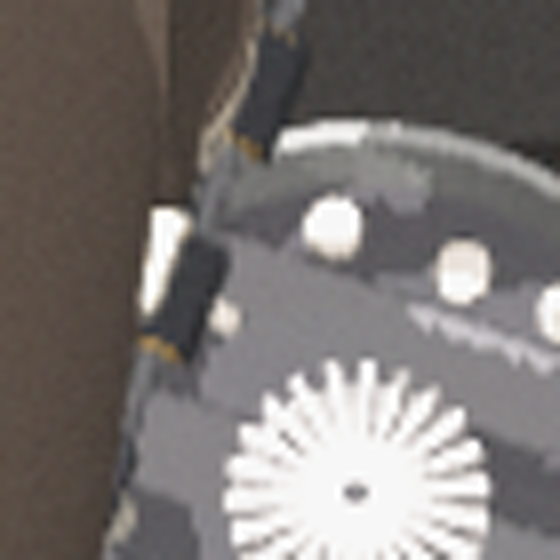

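```bash
python3 -m crank '[[[0,-2.4,0],0,255],[[0.65,-1.6,0],0,255],[[0.1,-0.9,0],0,255],[[0,-0.8,0],0,255],[[-0.2,-0.8,0],0,255]]';python3 -m crank '[[[-0.3,-0.7,0],0,255],[[0,0,0],0,255],[[0,0,0],0,255]]'; python3 - <<'E'
from h import *
here()
im,d=get_image("top");a=cv2.resize(im[150:290,255:400],None,fx=4,fy=4,interpolation=cv2.INTER_CUBIC)[...,::-1]; cv2.imwrite("pics/p5.png",a)
im,d=get_image("side");a=cv2.resize(im[170:300,230:370],None,fx=4.2,fy=4.2,interpolation=cv2.INTER_CUBIC)[...,::-1]; cv2.imwrite("pics/p5s.png",a)
E
```

```text
clock: 9.05
position: [0.5701, 0.1031, 0.1709]
ee_rot: [2.579, 1.794, 0.001]
force: [-0.2, 0.7, -0.3]
width: 0.239
clock: 9.35
position: [0.5629, 0.1018, 0.1709]
ee_rot: [2.58, 1.792, 0.001]
force: [0.0, -0.3, -0.9]
width: 0.237
t 9.35 TCP sep x,y cm [-3.57  7.64] tip [-3.57  7.64] tipz 0.0662 F [ 0.  -0.3 -0.9] w 0.237
```

View pics/p5.png

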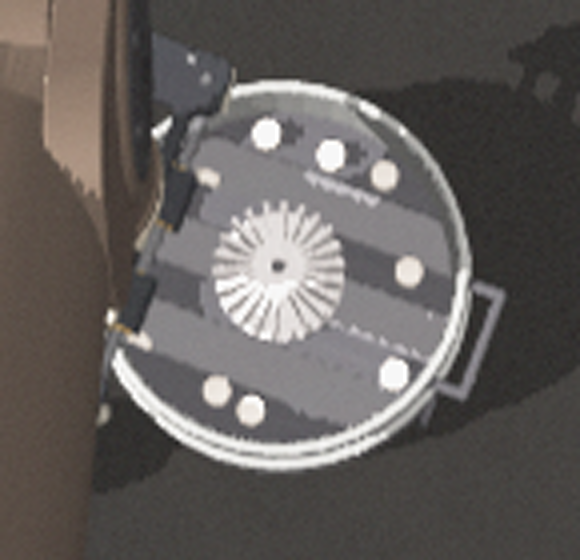

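View pics/p5s.png

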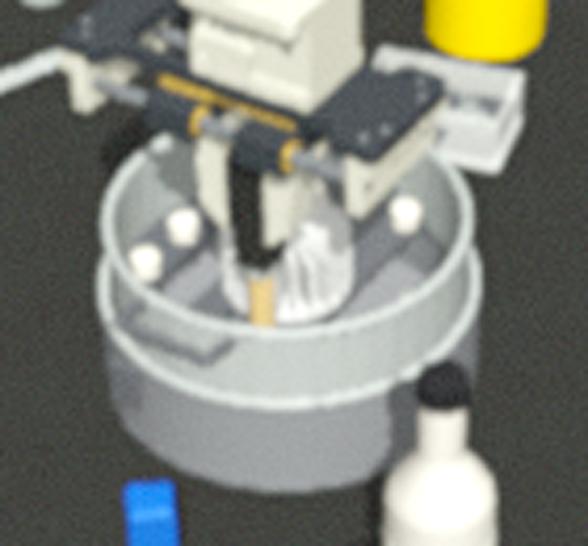

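```bash
python3 -m crank '[[[-0.6,-1.4,0],0,255],[[-1.4,-1.6,0],0,255],[[-2.0,-1.3,0],0,255],[[-1.1,-0.5,0],0,255],[[-1.1,-0.4,0],0,255]]';python3 -m crank '[[[0,0,0],0,255],[[0,0.8,0],0,255],[[0,0.8,0],0,255],[[0,0.8,0],0,255],[[0,0,0],0,255]]'; python3 - <<'E'
from h import *
here()
im,d=get_image("top");a=cv2.resize(im[150:290,255:400],None,fx=4,fy=4,interpolation=cv2.INTER_CUBIC)[...,::-1]; cv2.imwrite("pics/p6.png",a)
E
```

```text
clock: 9.95
position: [0.4924, 0.0617, 0.1709]
ee_rot: [2.58, 1.792, 0.001]
force: [0.1, -0.2, -0.4]
width: 0.239
clock: 10.45
position: [0.5165, 0.0534, 0.1706]
ee_rot: [2.579, 1.791, 0.0]
force: [-0.2, -0.1, -1.0]
width: 0.241
t 10.45 TCP sep x,y cm [-6.23  1.48] tip [-6.22  1.47] tipz 0.0659 F [-0.2 -0.1 -1. ] w 0.241
```

View pics/p6.png

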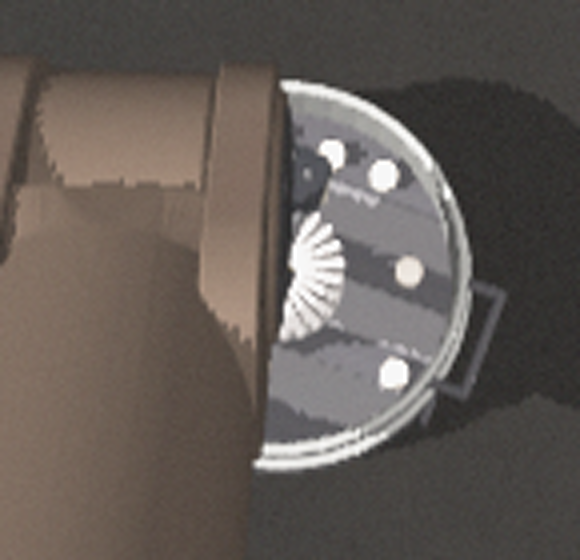

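```bash
python3 -m crank '[[[-0.2,-1.3,0],0,255],[[-0.2,-1.3,0],0,255],[[-1,0,0],0,255],[[-1.1,0,0],0,255],[[0,0,0],0,255]]';python3 -m crank '[[[0,0.8,0],0,255],[[0,0.8,0],0,255],[[0,0.9,0],0,255],[[0,0,0],0,255]]'; python3 - <<'E'
from h import *
here()
E
```

```text
clock: 11.0
position: [0.481, 0.0376, 0.171]
ee_rot: [2.582, 1.79, 0.0]
force: [0.1, -0.1, -0.1]
width: 0.238
clock: 11.4
position: [0.5069, 0.0301, 0.1707]
ee_rot: [2.579, 1.791, 0.001]
force: [-1.4, -0.6, 0.1]
width: 0.238
t 11.4 TCP sep x,y cm [-6.32 -1.04] tip [-6.31 -1.04] tipz 0.066 F [-1.4 -0.6  0.1] w 0.238
```

```bash
python3 -m crank '[[[-2,0.9,0],0,255],[[-2.7,0.1,0],0,255],[[0,2.5,0],0,255],[[-0.3,2.9,0],0,255],[[-1.5,0,0],0,255]]';python3 -m crank '[[[0,0,0],0,255]]'; python3 - <<'E'
from h import *
here()
im,d=get_image("top");a=cv2.resize(im[150:290,255:400],None,fx=4,fy=4,interpolation=cv2.INTER_CUBIC)[...,::-1]; cv2.imwrite("pics/p7.png",a)
im,d=get_image("side");a=cv2.resize(im[170:300,230:370],None,fx=4.2,fy=4.2,interpolation=cv2.INTER_CUBIC)[...,::-1]; cv2.imwrite("pics/p7s.png",a)
E
```

```text
clock: 11.9
position: [0.5459, -0.0526, 0.1706]
ee_rot: [2.577, 1.793, 0.002]
force: [-1.0, -0.3, -1.3]
width: 0.24
clock: 12.0
position: [0.5418, -0.055, 0.1704]
ee_rot: [2.582, 1.788, -0.003]
force: [-0.3, -0.9, -0.6]
width: 0.236
t 12.0 TCP sep x,y cm [-0.09 -7.8 ] tip [-0.1  -7.82] tipz 0.0657 F [-0.3 -0.9 -0.6] w 0.236
```

View pics/p7.png

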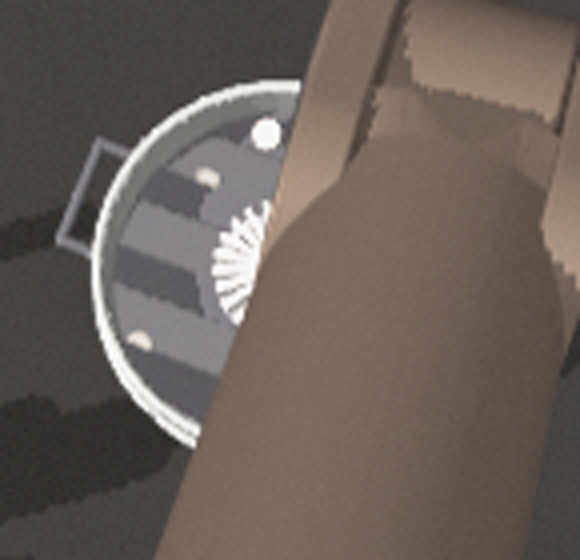

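View pics/p7s.png

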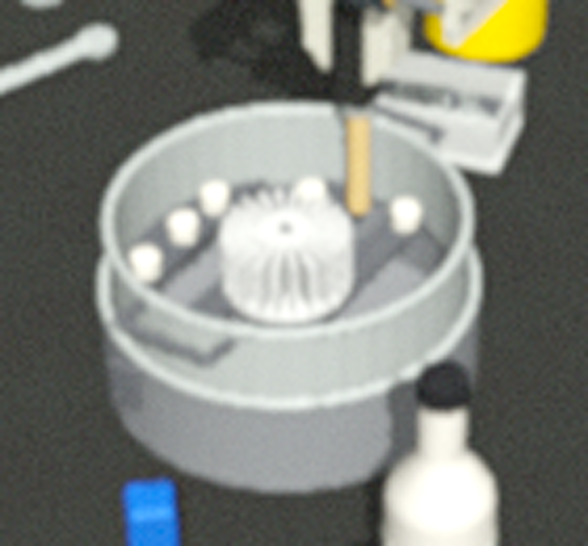

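```bash
python3 -m crank '[[[0,-1,0],0,255],[[0,-0.9,0],0,255],[[0.2,-0.9,0],0,255],[[0.3,-0.9,0],0,255],[[0,0,0],0,255]]';python3 -m crank '[[[0,0,0],0,255],[[0.2,1.8,0],0,255],[[0.2,1.8,0],0,255],[[0,0,0],0,255]]'; python3 - <<'E'
from h import *
here([1.6,-6.9])
im,d=get_image("side");a=cv2.resize(im[170:300,230:370],None,fx=4.2,fy=4.2,interpolation=cv2.INTER_CUBIC)[...,::-1]; cv2.imwrite("pics/p8s.png",a)
E
```

```text
clock: 12.6
position: [0.5097, -0.0319, 0.1713]
ee_rot: [-2.577, -1.796, -0.006]
force: [3.6, 3.5, -1.7]
width: 0.238
clock: 13.0
position: [0.5459, -0.0434, 0.171]
ee_rot: [2.578, 1.793, 0.001]
force: [-0.0, 0.4, -0.7]
width: 0.234
t 13.0 TCP sep x,y cm [-0.11 -6.57] tip [-0.09 -6.57] tipz 0.0663 F [-0.   0.4 -0.7] w 0.234
need [dy,dx,dz] -0.33 1.71 -0.05
```

View pics/p8s.png

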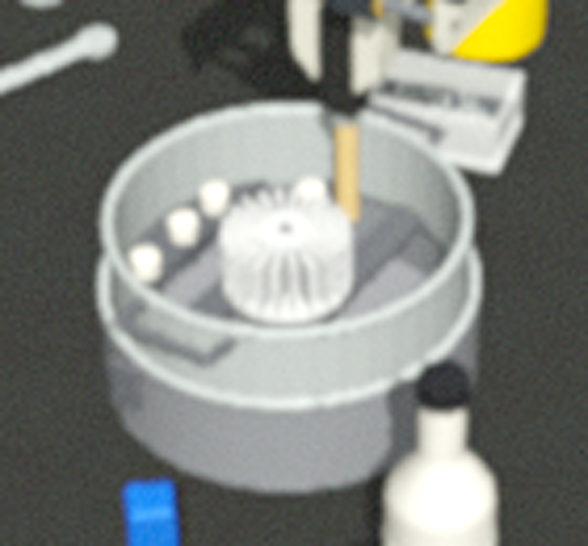

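```bash
python3 -m crank '[[[-0.1,1,0],0,255],[[-0.1,0.9,0],0,255],[[0,0.9,0],0,255],[[0,0.9,0],0,255],[[0,0,0],0,255]]'; python3 - <<'E'
from h import *
here([5.5,-5])
im,d=get_image("side");a=cv2.resize(im[170:300,230:370],None,fx=4.2,fy=4.2,interpolation=cv2.INTER_CUBIC)[...,::-1]; cv2.imwrite("pics/p9s.png",a)
im,d=get_image("top");a=cv2.resize(im[150:290,255:400],None,fx=4,fy=4,interpolation=cv2.INTER_CUBIC)[...,::-1]; cv2.imwrite("pics/p9.png",a)
E
```

```text
clock: 13.55
position: [0.5799, -0.0592, 0.1707]
ee_rot: [2.58, 1.791, 0.0]
force: [-0.2, -0.5, -0.6]
width: 0.238
t 13.55 TCP sep x,y cm [ 3.63 -6.87] tip [ 3.64 -6.87] tipz 0.066 F [-0.2 -0.5 -0.6] w 0.238
need [dy,dx,dz] 1.87 1.87 -0.08
```

View pics/p9s.png

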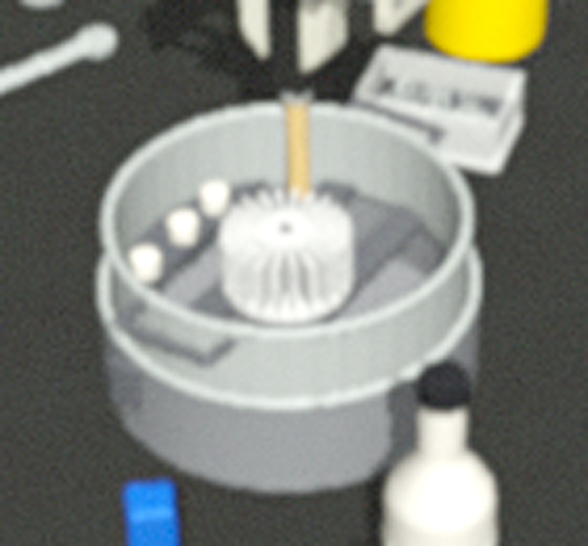

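View pics/p9.png

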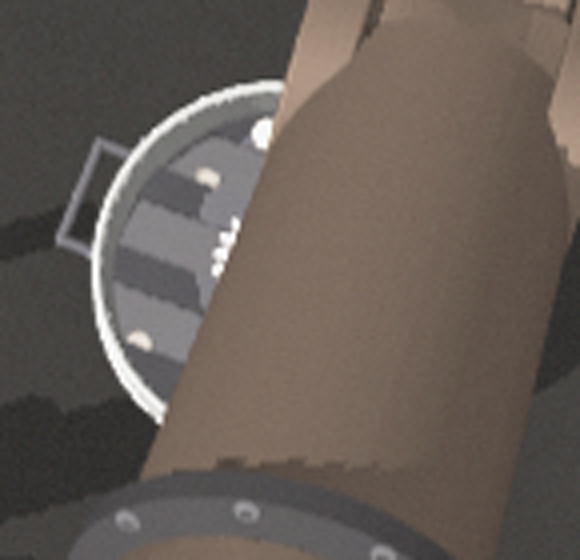

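```bash
python3 -m crank '[[[1.9,1.9,0],0,255],[[3.5,0,0],0,255],[[3.5,0,0],0,255],[[0,0,0],0,255]]';  python3 - <<'E'
from h import *
here([5.5,2.05])
im,d=get_image("side");a=cv2.resize(im[170:300,230:370],None,fx=4.2,fy=4.2,interpolation=cv2.INTER_CUBIC)[...,::-1]; cv2.imwrite("pics/p10s.png",a)
E
```

```text
clock: 14.05
position: [0.6285, 0.0253, 0.17]
ee_rot: [-2.571, -1.801, -0.002]
force: [-0.3, 1.3, -1.1]
width: 0.236
t 14.05 TCP sep x,y cm [5.24 2.75] tip [5.22 2.78] tipz 0.0653 F [-0.3  1.3 -1.1] w 0.236
need [dy,dx,dz] -0.7 0.26 -0.15
```

View pics/p10s.png

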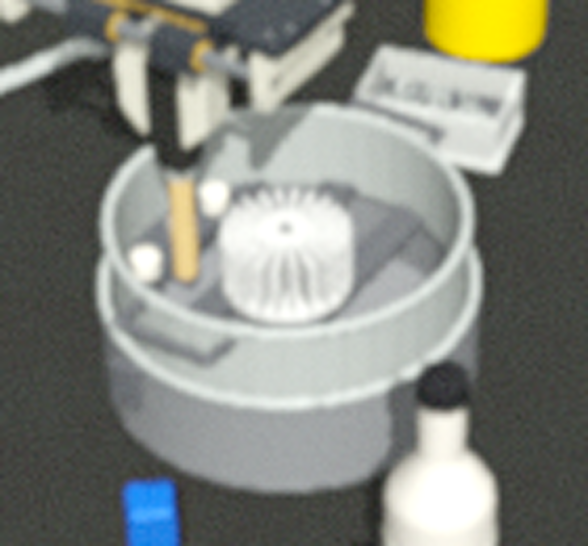

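```bash
python3 -m crank '[[[-0.1,0,0],0,255],[[0,0,0],0,255]]';  python3 - <<'E'
from h import *
here([5.5,2.05])
E
```

```text
clock: 14.3
position: [0.6266, 0.0157, 0.1709]
ee_rot: [2.581, 1.79, -0.001]
force: [0.5, -0.8, -1.5]
width: 0.239
t 14.3 TCP sep x,y cm [5.4  1.78] tip [5.4  1.78] tipz 0.0662 F [ 0.5 -0.8 -1.5] w 0.239
need [dy,dx,dz] 0.27 0.1 -0.06
```

```bash
python3 -m crank '[[[0.25,1.4,0],0,255],[[0,1.4,0],0,255],[[0,0,0],0,255],[[0.8,-0.1,0],0,255],[[0.8,-0.3,0],0,255]]';  python3 -m crank '[[[0.8,-0.4,0],0,255],[[0.8,-0.5,0],0,255],[[0.8,-0.6,0],0,255],[[0,0,0],0,255],[[0,0,0],0,255]]'; python3 - <<'E'
from h import *
here([6.4,6.0])
im,d=get_image("side");a=cv2.resize(im[170:300,230:370],None,fx=4.2,fy=4.2,interpolation=cv2.INTER_CUBIC)[...,::-1]; cv2.imwrite("pics/p11s.png",a)
im,d=get_image("top");a=cv2.resize(im[150:290,255:400],None,fx=4,fy=4,interpolation=cv2.INTER_CUBIC)[...,::-1]; cv2.imwrite("pics/p11.png",a)
E
```

```text
clock: 14.8
position: [0.6556, 0.0265, 0.1707]
ee_rot: [-2.581, -1.791, 0.0]
force: [-0.9, 0.7, -0.7]
width: 0.238
clock: 15.3
position: [0.6503, 0.0544, 0.1708]
ee_rot: [2.579, 1.794, -0.0]
force: [0.6, -0.3, -0.4]
width: 0.238
t 15.3 TCP sep x,y cm [6.26 6.24] tip [6.26 6.24] tipz 0.0661 F [ 0.6 -0.3 -0.4] w 0.238
need [dy,dx,dz] -0.24 0.14 -0.07
```

View pics/p11s.png

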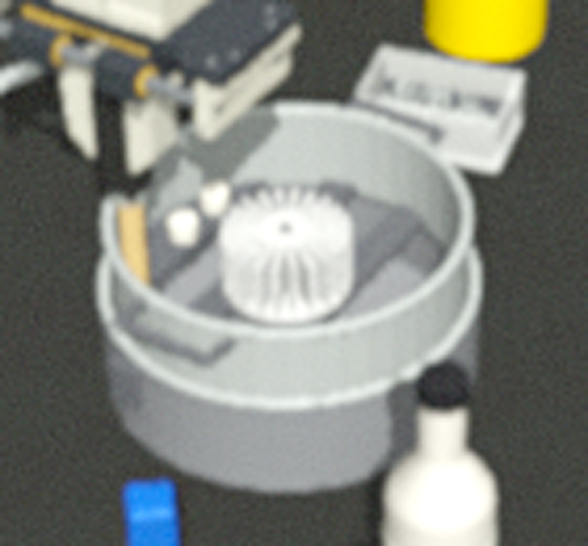

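View pics/p11.png

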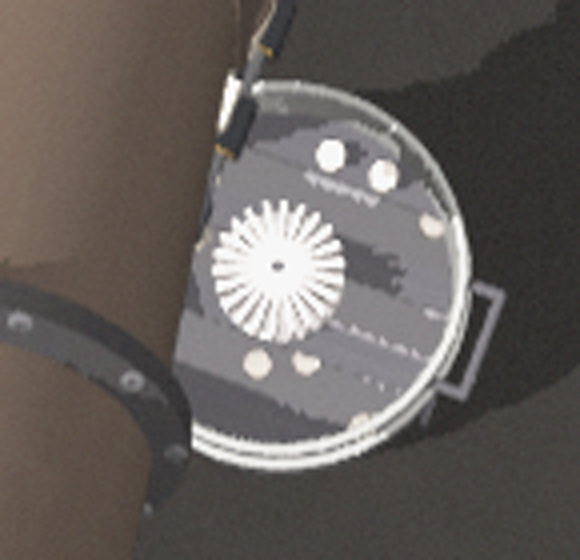

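```bash
python3 -m crank '[[[-1.5,1.0,0],0,255],[[-1.5,0.8,0],0,255],[[-1.0,0.3,0],0,255],[[0,0,0],0,255],[[0,0,0],0,255]]';  python3 -m crank '[[[-0.9,0.2,0],0,255],[[-0.9,0.1,0],0,255],[[-0.9,0,0],0,255],[[-0.9,-0.1,0],0,255],[[0,0,0],0,255]]'; python3 - <<'E'
from h import *
here([8.6,-1.2])
im,d=get_image("side");a=cv2.resize(im[170:300,230:370],None,fx=4.2,fy=4.2,interpolation=cv2.INTER_CUBIC)[...,::-1]; cv2.imwrite("pics/p12s.png",a)
im,d=get_image("top");a=cv2.resize(im[150:290,255:400],None,fx=4,fy=4,interpolation=cv2.INTER_CUBIC)[...,::-1]; cv2.imwrite("pics/p12.png",a)
E
```

```text
clock: 15.9
position: [0.6561, 0.0087, 0.1707]
ee_rot: [-2.581, -1.791, -0.0]
force: [-1.1, -0.1, -1.9]
width: 0.239
clock: 16.4
position: [0.6447, -0.0274, 0.171]
ee_rot: [2.582, 1.789, -0.001]
force: [0.2, 0.2, -0.5]
width: 0.236
t 16.4 TCP sep x,y cm [ 8.6  -1.63] tip [ 8.6  -1.64] tipz 0.0663 F [ 0.2  0.2 -0.5] w 0.236
need [dy,dx,dz] 0.43 0.0 -0.05
```

View pics/p12s.png

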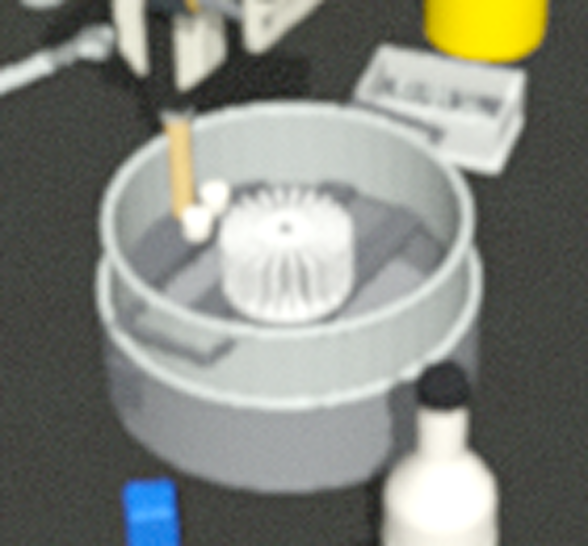

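View pics/p12.png

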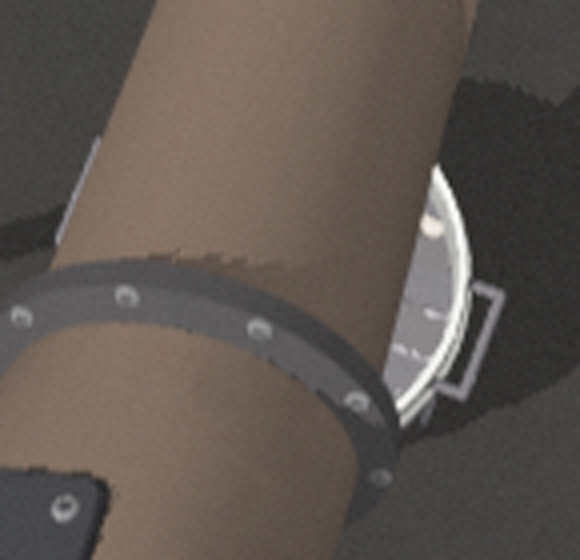

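```bash
python3 -m crank '[[[-0.9,-0.2,0],0,255],[[-0.9,-0.3,0],0,255],[[-0.9,-0.5,0],0,255],[[0,0,0],0,255]]';  python3 - <<'E'
from h import *
here([7.6,-4.3])
im,d=get_image("side");a=cv2.resize(im[170:300,230:370],None,fx=4.2,fy=4.2,interpolation=cv2.INTER_CUBIC)[...,::-1]; cv2.imwrite("pics/p13s.png",a)
E
```

```text
clock: 16.9
position: [0.6253, -0.049, 0.1709]
ee_rot: [2.582, 1.79, -0.001]
force: [-0.3, -0.4, -1.1]
width: 0.239
t 16.9 TCP sep x,y cm [ 7.53 -4.33] tip [ 7.53 -4.33] tipz 0.0662 F [-0.3 -0.4 -1.1] w 0.239
need [dy,dx,dz] 0.03 0.07 -0.06
```

View pics/p13s.png

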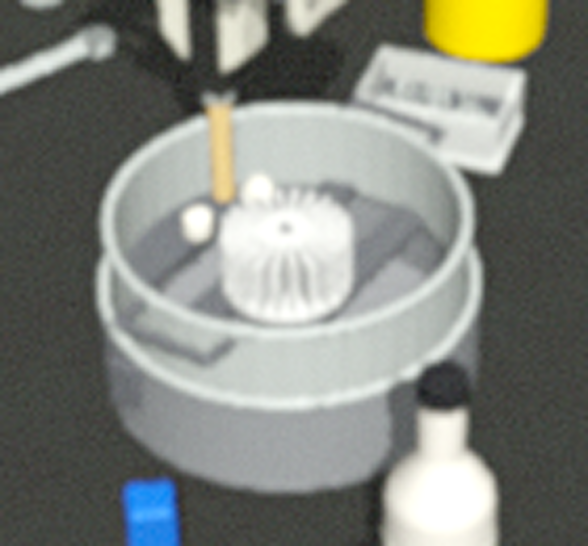

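```bash
python3 -c "
from h import *
print(px('side',277.1,222.9,.0685),px('side',291.9,214.8,.0685))"; python3 -m crank '[[[-0.8,-0.6,0],0,255],[[-0.8,-0.7,0],0,255],[[0,0,0],0,255],[[0,0,0],0,255]]';  python3 - <<'E'
from h import *
here([7.6,-2])
im,d=get_image("side");a=cv2.resize(im[170:300,230:370],None,fx=4.2,fy=4.2,interpolation=cv2.INTER_CUBIC)[...,::-1]; cv2.imwrite("pics/p14s.png",a)
E
```

```text
[ 0.0723 -0.0114] [ 0.0591 -0.0588]
clock: 17.35
position: [0.6088, -0.0576, 0.1709]
ee_rot: [-2.58, -1.792, -0.001]
force: [-0.2, 0.3, 0.1]
width: 0.236
t 17.35 TCP sep x,y cm [ 6.28 -5.71] tip [ 6.28 -5.7 ] tipz 0.0662 F [-0.2  0.3  0.1] w 0.236
need [dy,dx,dz] 3.71 1.32 -0.06
```

View pics/p14s.png

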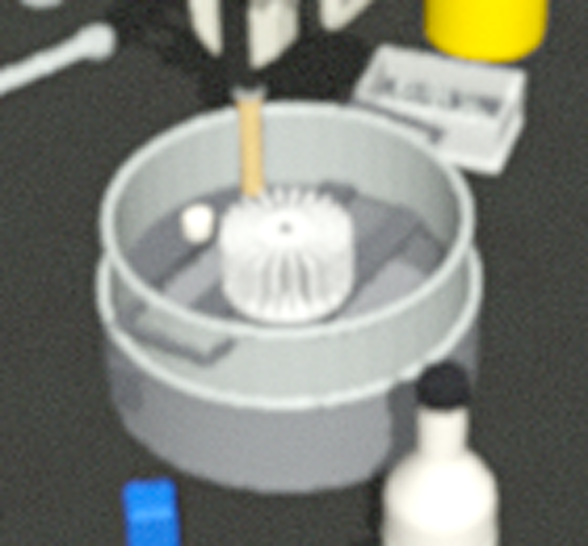

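```bash
python3 -m crank '[[[1.3,1.3,0],0,255],[[1.5,0.8,0],0,255],[[1.4,0.5,0],0,255],[[0.4,0,0],0,255],[[0,0,0],0,255]]';python3 -m crank '[[[0,-0.7,0],0,255],[[0,-0.7,0],0,255],[[0,-0.7,0],0,255],[[0,-0.5,0],0,255],[[0,0,0],0,255]]';  python3 - <<'E'
from h import *
here()
im,d=get_image("side");a=cv2.resize(im[170:300,230:370],None,fx=4.2,fy=4.2,interpolation=cv2.INTER_CUBIC)[...,::-1]; cv2.imwrite("pics/p15s.png",a)
E
```

```text
clock: 17.9
position: [0.6493, -0.0225, 0.1703]
ee_rot: [-2.578, -1.794, 0.001]
force: [0.9, -0.7, -1.6]
width: 0.241
clock: 18.4
position: [0.6241, -0.014, 0.1709]
ee_rot: [-2.579, -1.793, -0.0]
force: [-0.4, 0.4, -1.3]
width: 0.24
t 18.4 TCP sep x,y cm [ 6.2  -1.09] tip [ 6.2  -1.08] tipz 0.0662 F [-0.4  0.4 -1.3] w 0.24
```

View pics/p15s.png

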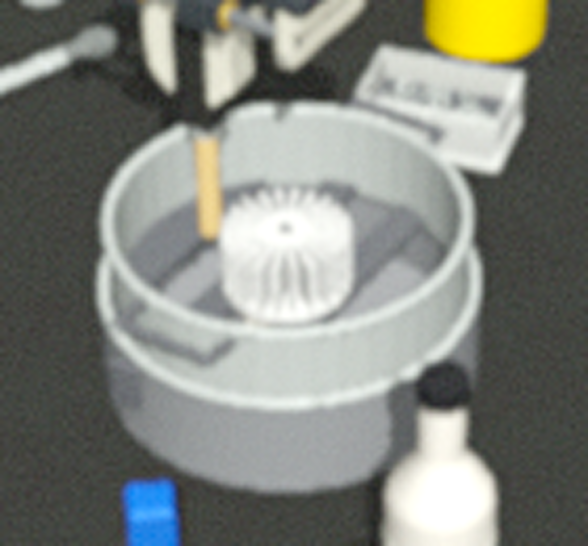

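```bash
python3 -m crank '[[[1.5,-0.7,0],0,255],[[3,0,0],0,255],[[2.5,0,0],0,255],[[0.8,-0.5,0],0,255],[[0,0,0],0,255]]';  cat >> h.py <<'E'
def chips(n='top'):
    im,d=get_image(n); P=cloud(n,d)
    w=(im.min(-1)>150)
    nl,L,st,c=cv2.connectedComponentsWithStats(w.astype(np.uint8))
    for k in range(1,nl):
        X=P[L==k]; X=X[X[:,2]<.2]
        if len(X)<4: continue
        m=np.median(X,0)
        if np.hypot(*(m[:2]-STOP))<.1: print('white',c[k].round(),st[k,4],tosep(m+np.r_[SEP-STOP,0]).round(3),'z med',m[2].round(3),'max',X[:,2].max().round(3))
    return im
E
python3 - <<'E'
from h import *
here()
im=chips();a=cv2.resize(im[150:290,255:400],None,fx=4,fy=4,interpolation=cv2.INTER_CUBIC)[...,::-1]; cv2.imwrite("pics/p16.png",a)
E
```

```text
clock: 18.95
position: [0.6405, 0.0658, 0.1702]
ee_rot: [-2.576, -1.797, 0.0]
force: [0.4, 0.9, -1.5]
width: 0.243
t 18.95 TCP sep x,y cm [4.96 6.97] tip [4.95 6.97] tipz 0.0655 F [ 0.4  0.9 -1.5] w 0.243
white [340. 237.] 850 [-0.057 -0.069] z med 0.096 max 0.12
white [307. 195.] 9 [0.048 0.065] z med 0.019 max 0.062
white [340. 197.] 60 [ 0.072 -0.009] z med 0.006 max 0.01
white [324. 218.] 894 [-0.002  0.001] z med 0.098 max 0.106
white [354. 212.] 33 [ 0.048 -0.056] z med 0.019 max 0.064
white [345. 233.] 15 [-0.01  -0.054] z med 0.006 max 0.063
white [350. 235.] 5 [-0.008 -0.067] z med 0.007 max 0.062
white [319. 240.] 44 [-0.049 -0.001] z med 0.019 max 0.025
white [355. 237.] 9 [-0.009 -0.078] z med 0.009 max 0.064
white [331. 240.] 33 [-0.038 -0.029] z med 0.017 max 0.063
```

View pics/p16.png

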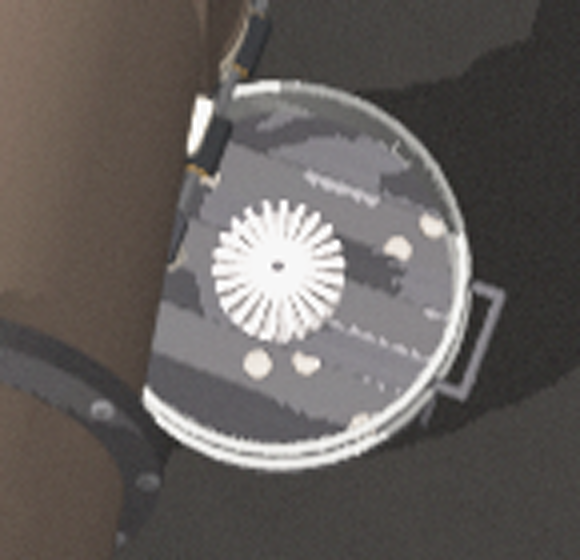

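```bash
python3 -m crank '[[[0,0,-4],0,255],[[0,0,-4],0,255],[[-4.5,-1.5,0],0,255],[[-4.5,-1.5,0],0,255],[[-4.5,-1.5,0],0,255]]'; python3 -m crank '[[[-1.2,-0.5,0],0,255],[[0,0,0],0,255]]';
python3 - <<'E'
from h import *
here()
im=chips();a=cv2.resize(im[150:290,255:400],None,fx=4,fy=4,interpolation=cv2.INTER_CUBIC)[...,::-1]; cv2.imwrite("pics/p17.png",a)
im,d=get_image("side");a=cv2.resize(im[170:300,230:370],None,fx=4.2,fy=4.2,interpolation=cv2.INTER_CUBIC)[...,::-1]; cv2.imwrite("pics/p17s.png",a)
E
```

```text
clock: 19.5
position: [0.55, -0.0508, 0.251]
ee_rot: [2.581, 1.79, 0.0]
force: [0.3, 0.3, -0.7]
width: 0.24
clock: 19.7
position: [0.541, -0.061, 0.2514]
ee_rot: [2.585, 1.785, 0.001]
force: [0.1, 1.3, 0.0]
width: 0.238
t 19.7 TCP sep x,y cm [ 0.05 -8.39] tip [ 0.05 -8.39] tipz 0.1467 F [0.1 1.3 0. ] w 0.238
white [296. 218.] 490 [-0.041  0.06 ] z med 0.112 max 0.121
white [306. 193.] 25 [0.049 0.068] z med 0.022 max 0.065
white [317. 216.] 409 [-0.005  0.019] z med 0.098 max 0.106
white [290. 234.] 23 [-0.06  0.07] z med 0.019 max 0.064
white [317. 240.] 10 [-0.05   0.006] z med 0.019 max 0.023
```

View pics/p17.png

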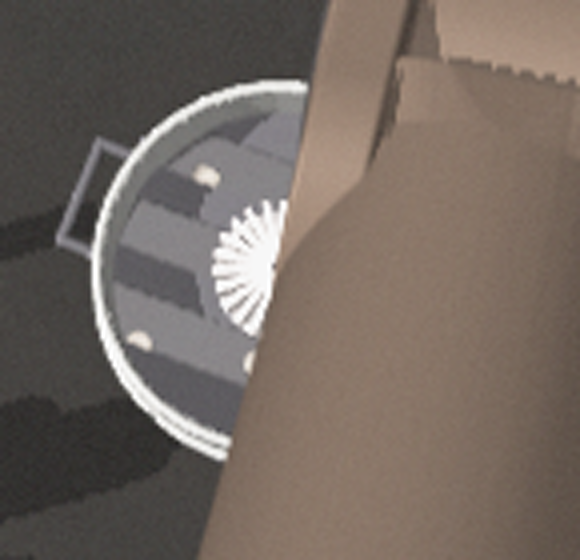

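View pics/p17s.png

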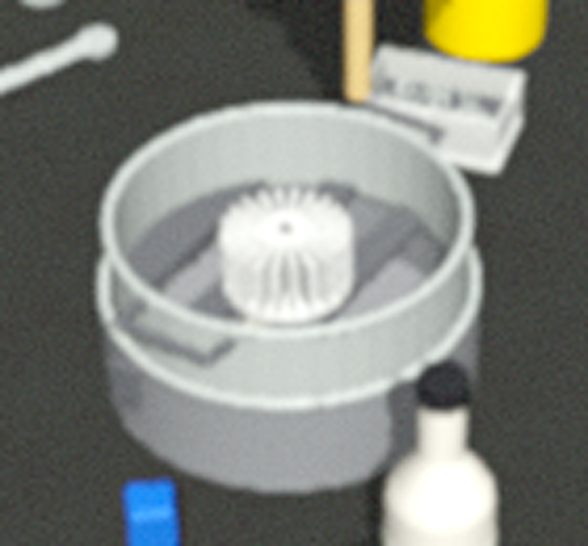

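```bash
python3 -m crank '[[[0,0,-3.7],0,255],[[0,0,-3.7],0,255],[[0,0,0],0,255]]'; python3 -c "
from h import *
go([.4668,.3507,.325],np.deg2rad(149))"
```

```text
clock: 20.1
position: [0.546, -0.0567, 0.3291]
ee_rot: [2.575, 1.793, 0.01]
force: [0.2, -0.1, -1.7]
width: 0.239
t 20.1 pos [ 0.546  -0.0567  0.3291] d_tool_cm [ 35.45 -21.57   0.35] yaw_y deg -20.31 w 0.239 F [ 0.2 -0.1 -1.7]
turn 10.69
```

```bash
python3 -m crank '[[[3.54,-2.0,0],0,255],[[3.54,-2.0,0],0,255],[[3.54,-2.0,0],0,255],[[3.54,-2.1,0],0,255],[[3.54,-2.1,0],0,255]]'; python3 -m crank '[[[3.54,-2.2,0],0,255],[[3.54,-2.2,0],0,255],[[3.54,-2.3,0],0,255],[[3.54,-2.3,0],0,255],[[3.54,-2.3,0],0,255]]';python3 -m crank '[[[0,0,0],5.4,255],[[0,0,0],5.3,255],[[0,0,0],0,255],[[0,0,0],0,255]]'; python3 -c "
from h import *
go([.4668,.3507,.2],np.deg2rad(149))"
```

```text
clock: 20.6
position: [0.5086, 0.1472, 0.3242]
ee_rot: [-2.578, -1.795, 0.0]
force: [1.4, 0.2, -0.4]
width: 0.235
clock: 21.1
position: [0.4637, 0.3526, 0.3239]
ee_rot: [-2.578, -1.795, 0.001]
force: [1.4, -0.8, -1.0]
width: 0.238
clock: 21.5
position: [0.4645, 0.3501, 0.3241]
ee_rot: [2.733, 1.549, -0.001]
force: [0.3, -0.2, -0.6]
width: 0.24
t 21.5 pos [0.4645 0.3501 0.3241] d_tool_cm [ 0.18  0.17 12.41] yaw_y deg -30.9 w 0.24 F [ 0.3 -0.2 -0.6]
turn 0.1
```

```bash
python3 -m crank '[[[0.1,0.15,4],0,255],[[0,0,4],0,255],[[0,0,4],0,255],[[0,0,1],0,255],[[0,0,0],0,255]]'; python3 -m crank '[[[0,0,0],0,255],[[0,0,0],0,255]]'; python3 - <<'E'
from h import *
go([.4668,.3507,.119],np.deg2rad(149))
im,d=get_image("side");a=cv2.resize(im[250:410,220:420],None,fx=4,fy=4,interpolation=cv2.INTER_CUBIC)[:600,...,::-1]; cv2.imwrite("pics/r1.png",a)
o,p,R=tool(); print((proj("side",p+R[:,2]*.1047)-[220,250])*4)
E
```

```text
clock: 22.0
position: [0.466, 0.349, 0.1938]
ee_rot: [2.734, 1.546, -0.004]
force: [-0.5, 0.1, -0.8]
width: 0.237
clock: 22.2
position: [0.4678, 0.3502, 0.1969]
ee_rot: [-2.735, -1.544, -0.006]
force: [0.5, 0.0, -0.7]
width: 0.234
t 22.2 pos [0.4678 0.3502 0.1969] d_tool_cm [-0.04 -0.12  7.79] yaw_y deg -31.09 w 0.234 F [ 0.5  0.  -0.7]
turn -0.09
[363.06530707 358.5769475 ]
```

View pics/r1.png

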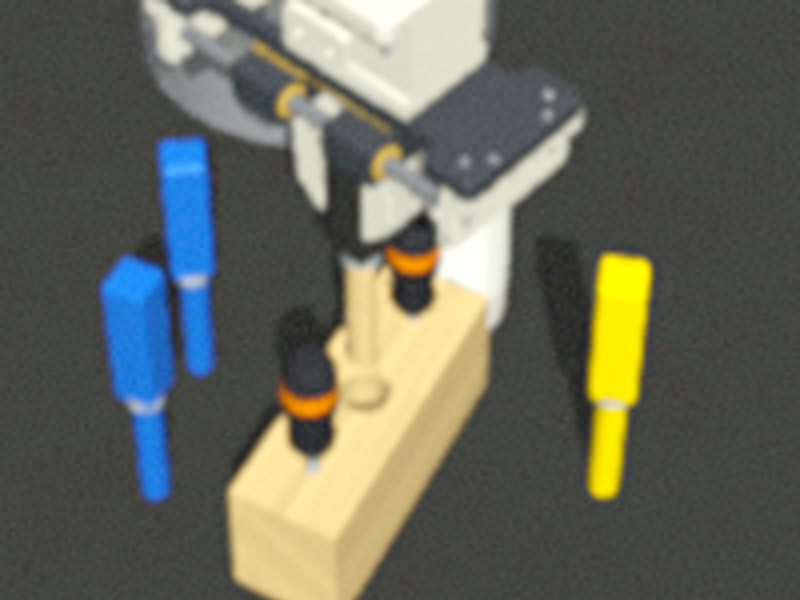

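```bash
python3 -m crank '[[[0,0,2],0,255],[[0,0,2],0,255],[[0,0,1.5],0,255],[[0,0,0],0,255]]'; python3 -m crank '[[[0,0,1],0,255],[[0,0,0.8],0,255],[[0,0,0],0,255],[[0,0,0],0,255]]'; python3 - <<'E'
from h import *
go([.4668,.3507,.119],np.deg2rad(149))
im,d=get_image("side");a=cv2.resize(im[250:410,220:420],None,fx=4,fy=4,interpolation=cv2.INTER_CUBIC)[:600,...,::-1]; cv2.imwrite("pics/r2.png",a)
E
```

```text
clock: 22.65
position: [0.466, 0.3492, 0.1391]
ee_rot: [2.735, 1.545, -0.002]
force: [-0.7, 0.0, -1.0]
width: 0.236
clock: 23.05
position: [0.4667, 0.3495, 0.1219]
ee_rot: [-2.736, -1.544, -0.0]
force: [0.7, 0.3, -1.1]
width: 0.238
t 23.05 pos [0.4667 0.3495 0.1219] d_tool_cm [ 0.11 -0.05  0.29] yaw_y deg -31.11 w 0.238 F [ 0.7  0.3 -1.1]
turn -0.11
```

View pics/r2.png

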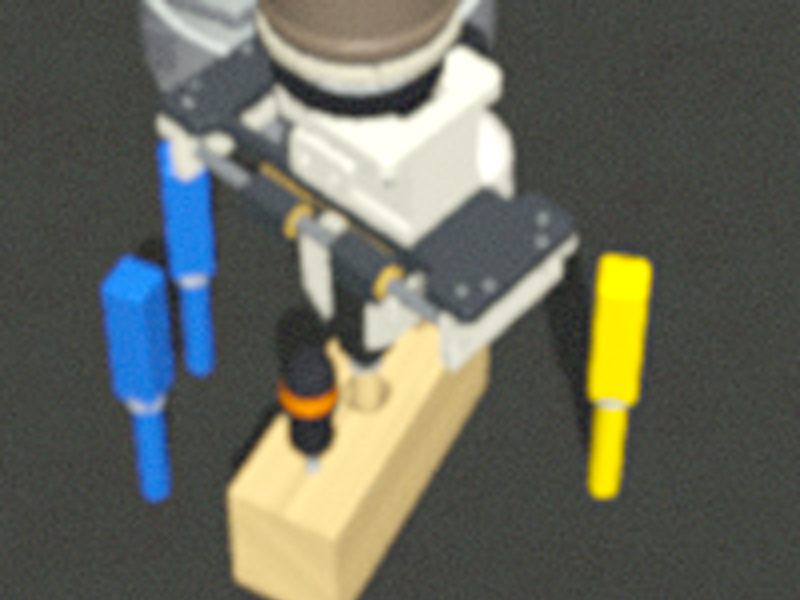

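Rod is in the hole, 5 mm from the bottom. Set it down the rest and open.

```bash
python3 -m crank '[[[0.1,0,0.3],0,255],[[0,0,0.15],0,255],[[0,0,0],0,255]]'; python3 -m crank '[[[0,0,0],0,180],[[0,0,0],0,150],[[0,0,0],0,120],[[0,0,0],0,80],[[0,0,0],0,40]]'; python3 -m crank '[[[0,0,0],0,0],[[0,0,0],0,0],[[0,0,0],0,0],[[0,0,0],0,0],[[0,0,0],0,0]]'; python3 - <<'E'
from h import *
go([.4668,.3507,.119],np.deg2rad(149))
im,d=get_image("side");a=cv2.resize(im[250:410,220:420],None,fx=4,fy=4,interpolation=cv2.INTER_CUBIC)[:600,...,::-1]; cv2.imwrite("pics/r3.png",a)
E
```

```text
clock: 23.4
position: [0.467, 0.3503, 0.1171]
ee_rot: [2.736, 1.544, -0.0]
force: [-1.3, 0.1, -0.5]
width: 0.24
clock: 23.9
position: [0.4671, 0.3503, 0.1173]
ee_rot: [-2.736, -1.544, -0.0]
force: [1.3, -0.1, 0.6]
width: 0.594
clock: 24.4
position: [0.4671, 0.3503, 0.1173]
ee_rot: [-2.736, -1.544, -0.0]
force: [0.3, 0.2, -0.3]
width: 0.986
t 24.4 pos [0.4671 0.3503 0.1173] d_tool_cm [ 0.02 -0.05 -0.17] yaw_y deg -31.11 w 0.986 F [ 0.3  0.2 -0.3]
turn -0.11
```

View pics/r3.png

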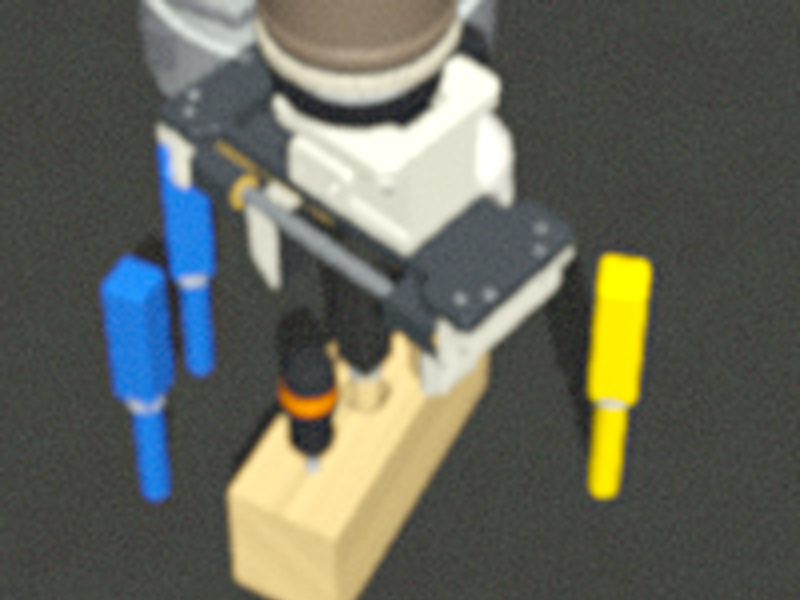

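```bash
python3 -m crank '[[[0,0,-3],0,0],[[0,0,-4],0,0],[[0,0,-5],0,0],[[0,0,-5],0,0],[[0,0,0],0,0]]'; python3 -c "
from h import *
go([.3,.52,.287])"
```

```text
clock: 24.95
position: [0.4701, 0.3517, 0.2944]
ee_rot: [-2.734, -1.542, -0.017]
force: [1.5, -0.2, 1.2]
width: 1.0
t 24.95 pos [0.4701 0.3517 0.2944] d_tool_cm [  5.6  -23.26   0.73] yaw_y deg -31.15 w 1.0 F [ 1.5 -0.2  1.2]
```

```bash
python3 -m crank '[[[1.1,-4.6,0],0,0],[[1.1,-4.6,0],0,0],[[1.1,-4.6,0],0,0],[[1.1,-4.6,0],0,0],[[1.1,-4.6,0],0,0]]'; python3 -m crank '[[[0,0,0],0,0],[[0,0,0],0,0],[[0,0,0],0,0]]'; python3 - <<'E'
from h import *
P0=np.load("top1.npy")
im=chips(); cv2.imwrite("pics/end.png",im[...,::-1])
a=cv2.resize(im[150:290,255:400],None,fx=4,fy=4,interpolation=cv2.INTER_CUBIC)[...,::-1]; cv2.imwrite("pics/endp.png",a)
im2,d=get_image("side"); cv2.imwrite("pics/ends.png",im2[...,::-1])
im,d=get_image("top"); P=cloud("top",d)
for n,b in dict(bottle=(.444,.2295,.04,.175),jar=(.50,-.36,.08,.08),).items():
    for Q in(P0,P):
        X=Q.reshape(-1,3); X=X[(abs(X[:,0]-b[0])<b[2])&(abs(X[:,1]-b[1])<b[2])&(X[:,2]>b[3])]; print(n,len(X),X.mean(0).round(4))
X=P.reshape(-1,3);q=X[(abs(X[:,0]-.467)<.025)&(abs(X[:,1]-.348)<.03)&(X[:,2]>.16)];print(len(q),q.mean(0).round(4))
for l in("washers","jar","bottle"):
    print(l,[(np.round(r['location'],3),round(r['score'],2)) for r in look_for(l,"top")[:2]])
print(monitor.observe()['clock'])
E
```

```text
clock: 25.45
position: [0.297, 0.5172, 0.2871]
ee_rot: [-2.736, -1.544, 0.0]
force: [0.9, 0.7, -0.4]
width: 1.002
clock: 25.75
position: [0.2997, 0.5152, 0.2871]
ee_rot: [2.736, 1.542, 0.0]
force: [0.2, -0.2, 1.1]
width: 0.997
white [331. 216.] 1184 [ 0.02  -0.029] z med 0.111 max 0.12
white [306. 193.] 25 [0.05  0.068] z med 0.021 max 0.063
white [340. 197.] 58 [ 0.072 -0.008] z med 0.006 max 0.013
white [324. 218.] 893 [-0.002  0.001] z med 0.098 max 0.107
white [354. 212.] 33 [ 0.048 -0.056] z med 0.02 max 0.063
white [345. 233.] 13 [-0.009 -0.052] z med 0.007 max 0.063
white [290. 234.] 23 [-0.06  0.07] z med 0.02 max 0.065
white [350. 235.] 4 [-0.008 -0.068] z med 0.007 max 0.063
white [319. 241.] 43 [-0.05  -0.002] z med 0.018 max 0.023
white [355. 237.] 7 [-0.008 -0.08 ] z med 0.008 max 0.063
white [358. 238.] 4 [-0.008 -0.088] z med 0.008 max 0.06
white [331. 240.] 33 [-0.038 -0.029] z med 0.018 max 0.063
bottle 135 [0.4437 0.2273 0.1983]
bottle 138 [0.4436 0.2272 0.1979]
jar 899 [ 0.513  -0.3583  0.0945]
jar 900 [ 0.5131 -0.3584  0.0946]
120 [0.4682 0.3469 0.1702]
washers [(array([ 0.523, -0.228,  0.021]), 0.64), (array([0.464, 0.34 , 0.159]), 0.5)]
jar [(array([ 0.51 , -0.346,  0.096]), 0.75)]
bottle [(array([0.441, 0.218, 0.132]), 0.89)]
26.05
```

View pics/end.png

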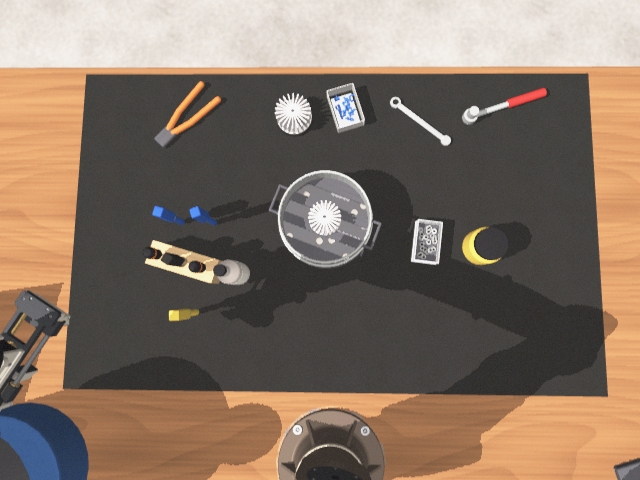

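View pics/endp.png

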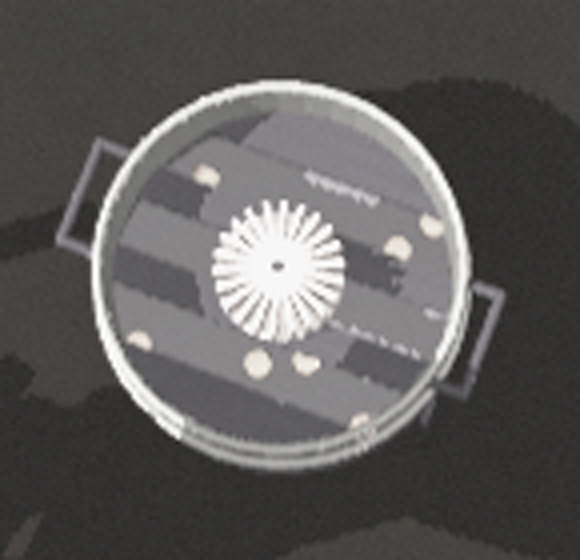

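View pics/ends.png

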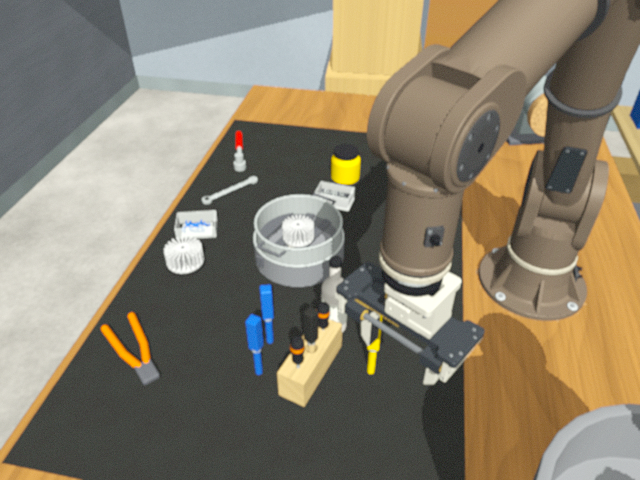

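```bash
python3 -c "
from cell import workorder; print(workorder.sign_off())"
```

```text
the job is handed in; nothing more can be done
None
```

I stirred all nine chips off the screen with the square-handled rod and stood the rod back in the middle hole of the tool block. I let go, backed the arm off and handed the job in at about 26 s; the sign-off gave no verdict.

**Chips:** In the last pictures no chip is left on the screen and none is on the bench. Seven can be seen through the slots, with median heights of about 18–21 mm where I read them. The other two I could not see at the end, so I take them to be in the tub, hidden under the solid strips.

**Heat sink:** It is still at the centre of the pan (top about 0.10 m up).

**Rod:** It stands upright, with its top at about 0.170 m, as at the start. In the pan the gripper stayed well above the rim (TCP about 0.17 m).

**Bystanders:** The bottle and jar are within 1 mm of their start by depth. I did not measure the washer box against its start, but it looks unmoved in the picture.

**Disagreement:** The two cameras differed by about 4 mm in y on the pan's position; I used their mean. The networks gave a few false detections, such as a "washers" at the tool block, which I ignored.

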